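# Clear the dial scale and zero its peak pointer

### The job

The weighing practical is over: empty the pan of the dial scale and nest the three stacking pots in size order, the small yellow one in the blue one in the large white one, upright on the table. Turn the black knob on the dial until the red peak pointer is back against its zero stop at the green mark, so that it stays there. Leave the scale standing where it is, neither shoved nor twisted, and do not disturb the sample jar or the iodine dropper bottle.

Things in the scene. Friction and masses are not known exactly. Their poses are not given: they have to be found in the camera images.
- scale: white mechanical dial scale, 1.7 kg, loose on four rubber feet, so a hard push or twist on its knob shifts it: 250 x 190 mm footprint (x, y), 102 mm high to the pan. Origin under the centre of its footprint on the table; x axis from the dial (front, toward the robot) to the pan (rear), z up. The dial, 110 mm across, lies at the front on a face that slopes 12 degrees down toward -x.
- pan_top (a point): centre of the top face of the round steel pan, 132 mm across, 60 mm behind the scale's origin and 102 mm above the table when empty. It sinks on its spring by up to 20 mm under load, about 5 to 8 mm under the blue pot.
- pan (a joint): how far the pan has sunk (m): 0 empty, 0.020 at the lower end; spring 245 N/m. The black load pointer follows it (225 rad per m) and pushes the red peak pointer ahead of it, so the red pointer springs away from zero again while a pot is on the pan.
- knob_grip (a point): on the knob's axis inside its bar grip, 9 mm below the bar's top. Black knob: disc 46 mm across with a bar 44 mm long, 12 thick, 22 high on it (bar's foot 13 mm below this point). z: knob axis, out of the dial, 12 deg from vertical toward the scale's -x. x: along the bar to the red pointer's tip, turns with the knob. Pinch the bar across y.
- peak_knob (a joint): angle of the knob and its red peak pointer (rad): 0 at the zero stop (brass pin by the green mark, lower left of the dial), growing clockwise as seen looking onto the dial, up to 4.6. It turns easily and stays where it is left unless the load pointer pushes it.
- large_pot: white stacking pot, round, 84 mm outside at the rim, 70 mm high, wall 3.5 mm (76 mm inside at the rim), 74 mm across the foot. Its inner floor is 24 mm above its underside. Origin: centre of the underside, z up.
- medium_pot: blue stacking pot, at first on the scale's pan: 66 mm outside at the rim, 66 mm high, wall 3.5 mm (58 mm inside at the rim), 56 mm across the foot, inner floor 24 mm above its underside, 0.15 kg. Origin: centre of the underside, z up. Nested in the white pot its rim stands 20 mm proud.
- small_pot: yellow stacking pot: 50 mm outside at the rim, 62 mm high, wall 3.5 mm, 40 mm across the foot, 0.10 kg. Origin: centre of the underside, z up. Nested in the blue pot its rim stands 20 mm proud.
- sample_jar: bystander: glass jar with green lid, 90 mm across, 69 mm high, origin at the centre of its underside
- iodine_bottle: bystander: brown dropper bottle, 29 mm across, 96 mm high, origin at the centre of its underside
Mind the look-alikes: they are no part of the job. Of the things like the medium_pot, leave any that is pink; of the rest the smaller one is meant. Of the things shaped like the small_pot, the yellow one is meant.

How it is judged:
By the outcome, as a careful person would: the job done as asked, in the order asked, and still so for the second after the job is handed in, with the robot touching nothing.
It also fails if it takes over 72 s, if anything falls off the work surface, if the arm or the gripper's body presses on something with over 40 N, if the wrist force passes 120 N, or if a joint passes its speed limit or range.

### The arm

A 7-joint arm with a two-finger parallel gripper is mounted at the origin on a cart in front of the work surface, level with it; the furniture and walls round the work are solid. World frame = base frame: x ahead of the robot, y to its left, z up, the work surface at z = 0. Lengths are in m, angles in rad, forces in N, time in s.
With the tool pointing down it reaches from about 0.425 to 0.875 m from the base axis. Payload 4.7 kg.
Tool frame: the origin (TCP) lies on the centre line of the jaws, within the pads' length; the fingertips stand 19 mm ahead of it and the grasp point (between the pads) is the TCP; x points along the fingers, z is the direction in which the jaws open and shut, and the axes are right-handed (so a half turn about x gives the same grasp; the last joint's range is limited). The gripper opens to 87 mm and grips with 3 to 60 N. Pads are 19 mm wide; open, the fingers measure 117 mm over their backs; the gripper's body (75 mm by 190 mm) begins 51 mm behind the grasp point.
Start: joints at [-1.128, 0.321, -0.07, 1.45, 0.023, 1.371, -0.057], TCP at [0.27, 0.591, 0.242] pointing down, gripper open.
Joint ranges: [-2.86, 2.86], [-0.3, 2.09], [-1.38, 1.24], [0.06, 2.45], [-1.56, 4.7], [0.09, 2.05], [-2.69, 2.69]. Speed limits (rad/s): [2.57, 2.57, 3.14, 3.14, 3.14, 3.14, 3.14].

### API

Orientations are given as a rotation vector (axis times angle).
In Python, from bench import get_state, get_image, camera_info, close_job gives the robot as it stands.
- The arm moves only by the tool jog_arm, never from a script. Its argument "targets" is a list of rows, each a list of 7 numbers: the turn, a rotation vector about the tool's x, y, z in degrees, then the shift along the tool's x, y, z in cm, then the finger opening in cm, from 0 to 8.7. In form: [[wx, wy, wz, tx, ty, tz, jaw], ...]. A call has 1 to 10 rows; each row shifts and turns the commanded pose from where the row before left it, along the tool's axes as they then stand; what a row does not reach is not made up. A row lasts 1/8 s, in which the tool goes at most 62.5 mm and 10.7 degrees, less where a joint would pass 70% of its speed; a pose out of reach is approached as far as the arm can. A call is refused whole if a number of a shift passes 6.25 or a number of a turn 10.7, either way. A call with a gripper value outside its range is refused whole. The fingers move at their own pace and stop on an object; "squeeze" is the grip in N (left out, the last holds). Time passes only in rows, so rows that do not move let the fingers close. It gives the time, the measured TCP pose, the force and the opening at its end, in the units of the state.
- get_state(): the state, without advancing time (a new reading comes with each control period).
- get_image(name): name is "side" or "top"; returns (picture, depth): 400x640x3 uint8, red, green, blue; 400x640 float32, m along the optical axis (not along the pixel's ray), 0 where there is no reading.
- camera_info(name): a dict with "intrinsics" (3x3 intrinsics, pixels), "world_from_camera" (4x4, takes a point from camera to world coordinates). Camera axes: x right, y up, looking along -z (the intrinsics and any distortion apply to the point x, -y, -z); pixel columns grow to the right and rows downward; lengths in m; the calibration is good to about 2 mm. A picture is of the moment at which its call begins. camera_info takes no time and is no camera call.
- close_job(): hands the job in, once; it reports no verdict.
The state is a dict: "time": time; "joint_positions": joint angles; "qd": joint speeds; "joint_torque": joint torques, N m; "position": TCP position; "tool_rot": TCP orientation; "ft_force": force on the tool from outside, world axes, zero at the start; "torque": the same for the moment, N m; "grip_width": opening from 0.0 (shut) to 1.0 (fully open).
Only numpy, scipy, OpenCV 4.12 (cv2) and the standard library are available. Lean on these libraries where they do the work, as an engineer would, in place of code of your own. Each camera call takes 0.05 s, during which the arm holds its last target.

## Working session

There is one attempt and no reset: what is moved stays moved. The work goes in short steps, Python scripts to look and compute and a tool call to move; the robot and the scene stay as the last step left them, time stands still between calls to the robot, and variables do not carry over. Pictures are saved under pics/ and viewed, and the job is handed in when it is done.

Besides the shell and the picture viewer there is one more tool, called after "Call:" by a JSON object that holds its "fn" and its "kwargs", one argument or row to a line. jog_arm: Moves the arm, as the interface text tells. Its arguments: {"type":"object","properties":{"targets":{"type":"array"},"squeeze":{"type":"number"}},"required":["targets"]}

```bash
ls; mkdir -p pics; python3 - <<'E'
from bench import *
import cv2,numpy as np
np.set_printoptions(precision=4,suppress=True)
print(get_state())
for n in("side","top"):
    print(n,camera_info(n))
    im,d=get_image(n); np.savez(f"pics/{n}0.npz",im=im,d=d)
    cv2.imwrite(f"pics/{n}0.png",im[:,:,::-1])
E
```

```text
pics
{'time': 0.0, 'joint_positions': array([-1.1279,  0.3218, -0.0701,  1.4517,  0.0226,  1.3708, -0.0569]), 'qd': array([ 0.0005, -0.0016, -0.0001, -0.0001, -0.0003, -0.0008, -0.0005]), 'joint_torque': array([ -0.0005, -49.1279,  -0.404 , -31.2537,  -0.0637,   0.0435,
         0.0002]), 'position': array([0.2701, 0.5906, 0.2405]), 'tool_rot': array([-0.8889,  1.3837,  0.8871]), 'ft_force': array([ 0.3185,  0.4719, -0.6622]), 'torque': array([ 0.0257, -0.0106,  0.0295]), 'grip_width': 1.0048513095908114}
side {'intrinsics': array([[421.868 ,   0.    , 316.5121],
       [  0.    , 421.868 , 201.0473],
       [  0.    ,   0.    ,   1.    ]]), 'world_from_camera': array([[ 0.8444,  0.3084, -0.438 ,  0.1759],
       [-0.5354,  0.5129, -0.671 , -0.7641],
       [ 0.0177,  0.8011,  0.5982,  0.6821],
       [ 0.    ,  0.    ,  0.    ,  1.    ]])}
top {'intrinsics': array([[452.6594,   0.    , 320.5837],
       [  0.    , 452.6594, 197.3589],
       [  0.    ,   0.    ,   1.    ]]), 'world_from_camera': array([[ 0.0067,  0.9919, -0.1266,  0.4567],
       [-0.9998,  0.0046, -0.0169, -0.0826],
       [-0.0162,  0.1267,  0.9918,  1.2949],
       [ 0.    ,  0.    ,  0.    ,  1.    ]])}
```

View pics/side0.png

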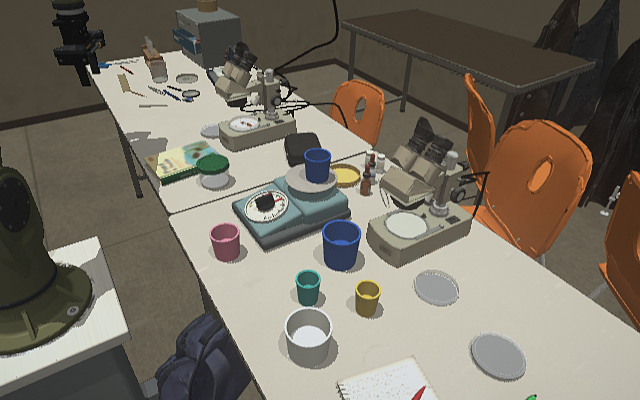

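View pics/top0.png

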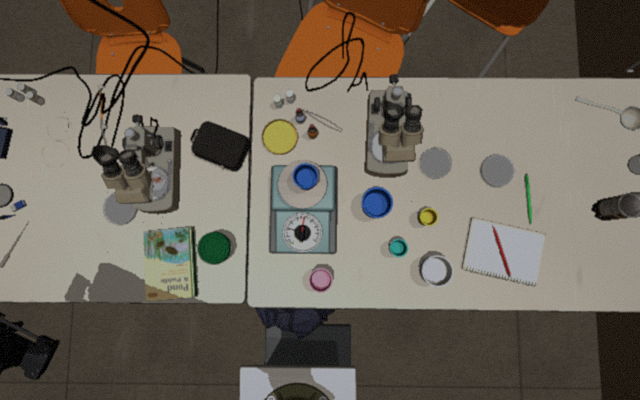

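The side view shows these candidates:
- **Blue:** on the pan (318,165) and a larger one on the table (342,245).
- **Pink:** (226,241), to be left alone.
- **Yellow:** (367,298), with a teal look-alike at (307,287).
- **White:** (308,337).

The blue pot on the pan is the smaller of the two, so it is the medium pot. The yellow one is the small pot. Next I'll confirm this in a crop and measure.

```bash
cat > h.py <<'E'
from bench import *
import cv2,numpy as np
np.set_printoptions(precision=4,suppress=True)
def ray(n,u,v):
    c=camera_info(n);K=c["intrinsics"];T=c["world_from_camera"]
    d=np.array([(u-K[0,2])/K[0,0],-(v-K[1,2])/K[1,1],-1.0])
    return T[:3,3],T[:3,:3]@d
def onz(n,u,v,z):
    o,d=ray(n,u,v);return o+d*(z-o[2])/d[2]
def cloud(n,dep):
    c=camera_info(n);K=c["intrinsics"];T=c["world_from_camera"]
    v,u=np.mgrid[:400,:640]
    P=np.stack([(u-K[0,2])/K[0,0]*dep,-(v-K[1,2])/K[1,1]*dep,-dep],-1)
    return P@T[:3,:3].T+T[:3,3]
def circ(P):
    A=np.c_[2*P[:,:2],np.ones(len(P))];b=(P[:,:2]**2).sum(1)
    x=np.linalg.lstsq(A,b,rcond=None)[0];return x[:2],np.sqrt(x[2]+x[0]**2+x[1]**2)
def proj(n,p):
    c=camera_info(n);K=c["intrinsics"];T=c["world_from_camera"]
    q=T[:3,:3].T@(np.asarray(p)-T[:3,3]);return np.array([K[0,0]*q[0]/-q[2]+K[0,2],K[1,1]*-q[1]/-q[2]+K[1,2]])
def grab(n,tag):
    im,d=get_image(n);np.savez(f"pics/{n}{tag}.npz",im=im,d=d);return im,d
E
python3 - <<'E'
from h import *
for n in("top","side"):
    z=np.load(f"pics/{n}0.npz");im,d=z["im"],z["d"]
    P=cloud(n,d)
    rois={"top":dict(panblue=(305,176,20),bigblue=(376,202,22),yel=(428,216,15),teal=(398,247,15),white=(435,269,22),pink=(320,279,16),jar=(213,247,22),bottle=(313,131,9),bottle2=(299,116,9)),
     "side":dict(panblue=(318,165,22),bigblue=(342,245,28),yel=(367,298,20),white=(308,337,32),jar=(213,170,22))}[n]
    for k,(u,v,r) in rois.items():
        R=P[v-r:v+r+1,u-r:u+r+1].reshape(-1,3); 
        zt=np.percentile(R[:,2],99.5); S=R[(abs(R[:,2]-zt)<.006)]
        c,rad=circ(S); ext=(S.min(0)+S.max(0))/2
        print(n,k,"ztop %.4f"%zt,len(S),"fit",c,"r %.4f"%rad,"mid",ext[:2],"ext",S.max(0)-S.min(0), "dist",np.hypot(*c))
im=np.load("pics/top0.npz")["im"]
cv2.imwrite("pics/top0_crop.png",cv2.resize(im[100:300,260:460],None,fx=3,fy=3,interpolation=cv2.INTER_CUBIC)[:,:,::-1])
E
```

```text
top panblue ztop 0.1679 89 fit [ 0.6567 -0.023 ] r 0.0308 mid [ 0.6567 -0.0222] ext [0.065  0.0634 0.006 ] dist 0.6570965459490501
top bigblue ztop 0.0921 43 fit [ 0.5991 -0.213 ] r 0.0401 mid [ 0.5993 -0.2134] ext [0.0811 0.0803 0.0062] dist 0.6358388889093423
top yel ztop 0.0652 72 fit [ 0.5625 -0.356 ] r 0.0229 mid [ 0.5631 -0.3557] ext [0.0467 0.0473 0.0085] dist 0.6657147348460438
top teal ztop 1.2949 6 fit [ 0.1057 -0.0191] r 0.3567 mid [ 0.4567 -0.0826] ext [0. 0. 0.] dist 0.10740283599293976
top white ztop 0.0736 109 fit [ 0.4175 -0.3736] r 0.0398 mid [ 0.417  -0.3741] ext [0.0792 0.0833 0.0068] dist 0.5602482139699615Traceback (most recent call last):
  File "<stdin>", line 10, in <module>
    return umr_minimum(a, axis, None, out, keepdims, initial, where)
ValueError: zero-size array to reduction operation minimum which has no identity
```

```bash
python3 - <<'E'
from h import *
for n in("top","side"):
    z=np.load(f"pics/{n}0.npz");im,d=z["im"],z["d"]
    P=cloud(n,d);P[d<=0]=np.nan
    rois={"top":dict(teal=(398,247,15),white=(435,269,22),pink=(320,279,16),jar=(213,247,22),bottle=(313,131,9),bottle2=(299,116,9)),
     "side":dict(panblue=(318,160,20),bigblue=(342,245,28),yel=(367,298,20),white=(308,337,32),jar=(213,170,22))}[n]
    for k,(u,v,r) in rois.items():
        R=P[v-r:v+r+1,u-r:u+r+1].reshape(-1,3); R=R[np.isfinite(R[:,0])]
        zt=np.percentile(R[:,2],99); S=R[(abs(R[:,2]-zt)<.005)]
        c,rad=circ(S); ext=(S.min(0)+S.max(0))/2
        print(n,k,"ztop %.4f"%zt,len(S),"fit",c,"r %.4f"%rad,"mid",ext[:2],"ext",S.max(0)-S.min(0), "dist",np.hypot(*c))
im=np.load("pics/top0.npz")["im"]
cv2.imwrite("pics/top0_crop.png",cv2.resize(im[100:300,260:460],None,fx=3,fy=3,interpolation=cv2.INTER_CUBIC)[:,:,::-1])
cv2.imwrite("pics/top0_dial.png",cv2.resize(im[200:260,265:345],None,fx=10,fy=10,interpolation=cv2.INTER_CUBIC)[:,:,::-1])
im=np.load("pics/side0.npz")["im"]
cv2.imwrite("pics/side0_dial.png",cv2.resize(im[165:255,225:355],None,fx=6,fy=6,interpolation=cv2.INTER_CUBIC)[:,:,::-1])
E
```

```text
top teal ztop 0.0639 68 fit [ 0.4781 -0.2727] r 0.0228 mid [ 0.4786 -0.2731] ext [0.0458 0.0462 0.0079] dist 0.5504121908943885
top white ztop 0.0717 130 fit [ 0.4173 -0.3736] r 0.0398 mid [ 0.4169 -0.3741] ext [0.0792 0.0833 0.0077] dist 0.5600851601543694
top pink ztop 0.0681 95 fit [ 0.3906 -0.0617] r 0.0309 mid [ 0.3907 -0.0616] ext [0.0635 0.0643 0.0082] dist 0.3953993610255805
top jar ztop 0.0720 453 fit [0.4746 0.229 ] r 0.0315 mid [0.4754 0.2294] ext [0.0834 0.0846 0.0089] dist 0.526990844485519
top bottle ztop 0.0950 12 fit [ 0.8083 -0.0347] r 0.0040 mid [ 0.8083 -0.0346] ext [0.0089 0.0111 0.0095] dist 0.8090561047724266
top bottle2 ztop 0.0969 8 fit [0.8532 0.0001] r 0.0033 mid [0.8532 0.    ] ext [0.0071 0.008  0.0059] dist 0.8531669518574725
side panblue ztop 0.1634 146 fit [ 0.6562 -0.0266] r 0.0305 mid [ 0.6576 -0.0249] ext [0.0674 0.0675 0.0066] dist 0.6567035035232452
side bigblue ztop 0.0861 280 fit [ 0.5981 -0.2169] r 0.0398 mid [ 0.5986 -0.2154] ext [0.0858 0.0867 0.0068] dist 0.6362343271814753
side yel ztop 0.0634 170 fit [ 0.5622 -0.3594] r 0.0229 mid [ 0.5622 -0.3589] ext [0.0485 0.0496 0.0066] dist 0.6672127026617989
side white ztop 0.0712 409 fit [ 0.4165 -0.3773] r 0.0397 mid [ 0.4167 -0.3768] ext [0.0835 0.0833 0.0066] dist 0.5619700150239398
side jar ztop 0.0696 421 fit [0.4736 0.223 ] r 0.0314 mid [0.4742 0.2237] ext [0.0843 0.0861 0.0068] dist 0.5234451448033915
```

View pics/top0_crop.png

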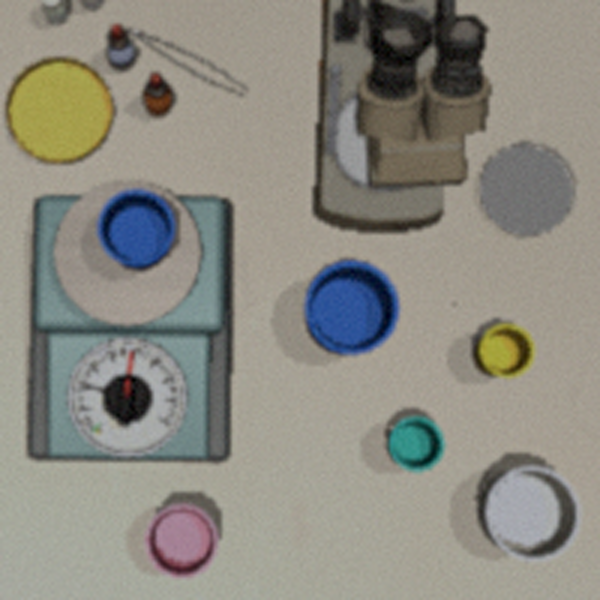

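View pics/top0_dial.png

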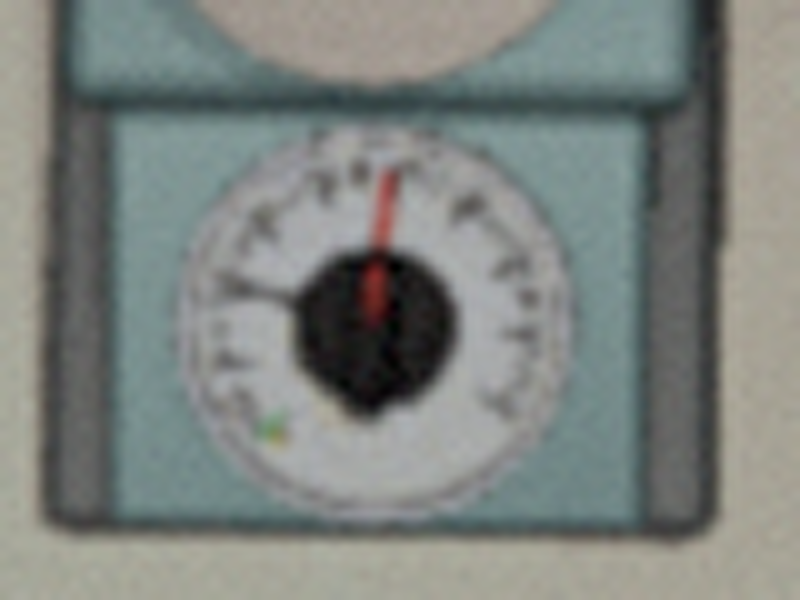

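View pics/side0_dial.png

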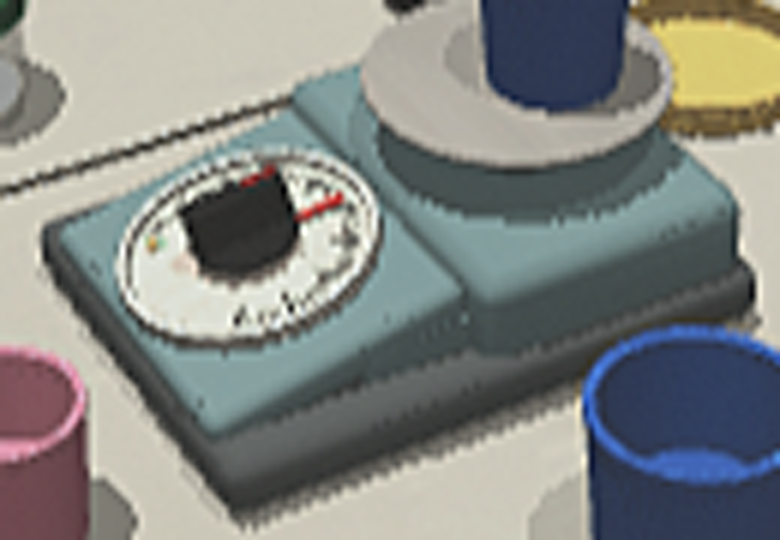

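The crop confirms the choices. The pan's blue pot at (305,176) has a rim radius of about 31 mm, so it is the medium pot. The table's blue pot at (376,202) is about 40 mm and is a decoy. Yellow is at (428,216) and white at (435,269). The red pointer is roughly at 12 o'clock and the green mark is lower left. Now the scale and knob geometry.

```bash
cat > scale.py <<'E'
from h import *
from scipy.spatial.transform import Rotation as R
def analyse(tag):
    z=np.load(f"pics/top{tag}.npz");im,d=z["im"].astype(int),z["d"]
    P=cloud("top",d);P[d<=0]=np.nan
    sub=(slice(205,258),slice(270,338))
    r,g,b=[im[...,i] for i in range(3)]
    dark=np.zeros((400,640),bool);dark[sub]=(im.max(-1)<75)[sub]
    nl,lab,st,ce=cv2.connectedComponentsWithStats(dark.astype(np.uint8))
    for i in range(1,nl):
        if st[i,4]>30: print("dark",ce[i],st[i]); print(" medianP",np.nanmedian(P[lab==i],0),"zmax",np.nanpercentile(P[lab==i][:,2],[5,50,80,95]))
    red=np.zeros((400,640),bool);red[sub]=((r>120)&(r-g>60)&(r-b>60))[sub]
    v,u=np.nonzero(red);print("red px",np.c_[u,v].mean(0),len(u))
    gr=np.zeros((400,640),bool);gr[sub]=((g-r>25)&(g-b>15))[sub]
    v,u=np.nonzero(gr);print("green px",np.c_[u,v].mean(0) if len(u) else None,len(u))
    # teal
    hsv=cv2.cvtColor(z["im"],cv2.COLOR_RGB2HSV);print("teal hsv",hsv[214,283],hsv[250,283])
    m=((hsv[...,0]>75)&(hsv[...,0]<105)&(hsv[...,1]>35)).astype(np.uint8);m[:,:255]=0;m[:,350:]=0
    m=cv2.morphologyEx(m,cv2.MORPH_CLOSE,np.ones((3,3)))
    c=max(cv2.findContours(m,0,2)[0],key=cv2.contourArea);print("teal minrect",cv2.minAreaRect(c),cv2.boundingRect(c))
    return im,P
if __name__=="__main__":
    import sys
    im,P=analyse(sys.argv[1])
    # dial face plane
    Q=P[210:255,280:326].reshape(-1,3);Q=Q[np.isfinite(Q[:,0])]
    print(np.round(P[205:262:3,303],3))
    print(np.round(P[232,272:336:4],3))
E
python3 scale.py 0
python3 - <<'E'
from scipy.spatial.transform import Rotation as R
from bench import *
print(R.from_rotvec(get_state()["tool_rot"]).as_matrix().round(3))
E
```

```text
dark [334.8846 225.6026] [329 205   8  49  78]
 medianP [ 0.5494 -0.1019  0.0271] zmax [0.0238 0.0271 0.0301 0.037 ]
dark [301.9305 232.6952] [294 225  16  17 187]
 medianP [ 0.5161 -0.0129  0.0663] zmax [0.0596 0.0663 0.0836 0.0867]
red px [302.8571 221.4286] 7
green px [291. 242.] 1
teal hsv [ 87  37 153] [ 89  39 136]
teal minrect ((303.0, 209.0), (86.0, 64.0), 90.0) (271, 166, 65, 87)
[[ 0.588 -0.016  0.103]
 [ 0.581 -0.015  0.095]
 [ 0.577 -0.013  0.057]
 [ 0.568 -0.014  0.062]
 [ 0.559 -0.014  0.069]
 [ 0.551 -0.014  0.064]
 [ 0.543 -0.014  0.069]
 [ 0.534 -0.016  0.088]
 [ 0.526 -0.016  0.085]
 [ 0.517 -0.016  0.09 ]
 [ 0.51  -0.016  0.082]
 [ 0.502 -0.016  0.084]
 [ 0.495 -0.014  0.048]
 [ 0.487 -0.014  0.051]
 [ 0.479 -0.014  0.045]
 [ 0.47  -0.014  0.047]
 [ 0.462 -0.013  0.027]
 [ 0.454 -0.012 -0.003]
 [ 0.445 -0.012 -0.001]]
[[ 0.52   0.074  0.034]
 [ 0.519  0.061  0.051]
 [ 0.519  0.05   0.047]
 [ 0.519  0.038  0.051]
 [ 0.519  0.027  0.056]
 [ 0.519  0.016  0.054]
 [ 0.519  0.005  0.062]
 [ 0.518 -0.008  0.086]
 [ 0.519 -0.017  0.067]
 [ 0.519 -0.028  0.061]
 [ 0.52  -0.038  0.049]
 [ 0.52  -0.05   0.053]
 [ 0.52  -0.06   0.049]
 [ 0.52  -0.071  0.045]
 [ 0.52  -0.082  0.045]
 [ 0.521 -0.094  0.025]]
[[-0.001 -0.91   0.416]
 [-0.002  0.416  0.91 ]
 [-1.    -0.    -0.002]]
```

```bash
cat > plan.py <<'E'
from h import *
from scipy.spatial.transform import Rotation as R
def tooldown(yaw,tilt=0.):
    # jaw (tool z) horizontal at world angle yaw; x down; tilt(deg): lean of tool x so knob axis leans toward -x
    y=np.radians(yaw);x=np.array([0,0,-1.]);z=np.array([np.cos(y),np.sin(y),0]);yy=np.cross(z,x)
    M=np.c_[x,yy,z]
    return R.from_rotvec([0,-np.radians(tilt),0])*R.from_matrix(M)
def plan(wps,jaw,start=None):
    s=get_state();p=s["position"];q=R.from_rotvec(s["tool_rot"])
    if start: p,q=start
    rows=[]
    for (tp,tq,n) in wps:
        tp=np.array(tp,float);p0,q0=p,q;dv=(q0.inv()*tq).as_rotvec()
        for i in range(1,n+1):
            gp=p0+(tp-p0)*i/n;gq=q0*R.from_rotvec(dv*i/n)
            t=np.round(q.inv().apply(gp-p)*100,2);w=np.round(np.degrees((q.inv()*gq).as_rotvec()),1)
            p=p+q.apply(t/100);q=q*R.from_rotvec(np.radians(w));rows.append([*w,*t,jaw])
    print("["+",".join("["+",".join("%g"%(x+0.) for x in r)+"]" for r in rows)+"]");return p,q
E
python3 - <<'E'
from plan import *
plan([([.657,-.024,.29],tooldown(0),20)],8.7)
E
```

```text
[[3.3,0,0,-0.24,-3.04,-1.99,8.7],[3.2,0,0,-0.25,-3.14,-1.82,8.7],[3.3,0,0,-0.24,-3.25,-1.63,8.7],[3.3,0,0,-0.24,-3.33,-1.45,8.7],[3.3,0,0,-0.25,-3.41,-1.25,8.7],[3.2,0,0,-0.24,-3.47,-1.05,8.7],[3.3,0,0,-0.24,-3.53,-0.86,8.7],[3.3,0,0,-0.25,-3.58,-0.65,8.7],[3.2,0,0,-0.24,-3.6,-0.45,8.7],[3.3,0,0,-0.24,-3.63,-0.24,8.7],[3.3,0,0,-0.25,-3.63,-0.04,8.7],[3.3,0,0,-0.24,-3.63,0.18,8.7],[3.2,0,0.1,-0.24,-3.61,0.38,8.7],[3.3,0,0,-0.25,-3.58,0.58,8.7],[3.3,-0.1,0,-0.25,-3.55,0.79,8.7],[3.3,0,0,-0.25,-3.49,0.99,8.7],[3.2,0,0,-0.25,-3.43,1.19,8.7],[3.3,0,0,-0.25,-3.36,1.38,8.7],[3.3,0,0,-0.25,-3.27,1.58,8.7],[3.2,0,0,-0.24,-3.18,1.75,8.7]]
```

Call:
{"fn": "jog_arm", "kwargs": {
  "targets": [
    [3.3, 0, 0, -0.24, -3.0, -2, 8.7],
    [3.3, 0, 0, -0.25, -3.1, -1.8, 8.7],
    [3.3, 0, 0, -0.24, -3.2, -1.6, 8.7],
    [3.3, 0, 0, -0.24, -3.3, -1.5, 8.7],
    [3.3, 0, 0, -0.25, -3.4, -1.3, 8.7],
    [3.3, 0, 0, -0.24, -3.5, -1.0, 8.7],
    [3.3, 0, 0, -0.24, -3.5, -0.9, 8.7],
    [3.3, 0, 0, -0.25, -3.6, -0.6, 8.7],
    [3.3, 0, 0, -0.24, -3.6, -0.5, 8.7],
    [3.3, 0, 0, -0.24, -3.6, -0.2, 8.7]
  ]
}}

```text
time: 1.35
position: [0.4628, 0.282, 0.2661]
tool_rot: [-0.44, 1.525, 0.44]
ft_force: [0.2, 1.0, -0.4]
grip_width: 0.999
```

Call:
{"fn": "jog_arm", "kwargs": {
  "targets": [
    [3.3, 0, 0, -0.25, -3.6, 0, 8.7],
    [3.3, 0, 0, -0.24, -3.6, 0.2, 8.7],
    [3.2, 0, 0, -0.24, -3.6, 0.4, 8.7],
    [3.3, 0, 0, -0.25, -3.6, 0.6, 8.7],
    [3.3, 0, 0, -0.25, -3.5, 0.8, 8.7],
    [3.3, 0, 0, -0.25, -3.5, 1, 8.7],
    [3.2, 0, 0, -0.25, -3.4, 1.2, 8.7],
    [3.3, 0, 0, -0.25, -3.4, 1.4, 8.7],
    [3.3, 0, 0, -0.25, -3.3, 1.6, 8.7],
    [3.2, 0, 0, -0.24, -3.2, 1.7, 8.7]
  ]
}}

```text
time: 2.6
position: [0.6548, -0.0257, 0.2905]
tool_rot: [0.006, 1.571, -0.007]
ft_force: [-1.1, 0.6, -0.1]
grip_width: 1.002
```

```bash
python3 - <<'E'
from plan import *
print(get_state())
plan([([.657,-.025,.24],tooldown(0),2),([.657,-.025,.165],tooldown(0),6)],8.7)
E
```

```text
{'time': 2.6, 'joint_positions': array([-0.3861,  0.3362,  0.5081,  1.3785, -0.1616,  1.4681,  0.1068]), 'qd': array([ 0.3781,  0.3722,  0.184 , -0.445 , -0.221 ,  0.1398,  0.0696]), 'joint_torque': array([ -1.5431, -48.1712,   5.1012, -29.8623,   0.2313,  -0.0347,
        -0.0673]), 'position': array([ 0.6548, -0.0257,  0.2905]), 'tool_rot': array([ 0.0058,  1.5708, -0.0065]), 'ft_force': array([-1.0726,  0.5562, -0.0725]), 'torque': array([-0.1066,  0.0105,  0.0329]), 'grip_width': 1.0015526486337514}
[[-0.2,0,0,2.53,0.03,0.11,8.7],[-0.2,0,0,2.52,0.04,0.11,8.7],[0,0,0,1.25,0,0,8.7],[0,0,0,1.25,0,0,8.7],[0,0,0,1.25,0,0,8.7],[0,0,0,1.25,0,0,8.7],[0,0,0,1.25,0,0,8.7],[0,0,0,1.25,0,0,8.7]]
```

Call:
{"fn": "jog_arm", "kwargs": {
  "targets": [
    [-0.2, 0, 0, 2.5, 0, 0.1, 8.7],
    [0, 0, 0, 2.5, 0, 0, 8.7],
    [0, 0, 0, 2.0, 0, 0, 8.7],
    [0, 0, 0, 2.0, 0, 0, 8.7],
    [0, 0, 0, 0, 0, 0, 8.7],
    [0, 0, 0, 0, 0, 0, 8.7]
  ]
}}

```text
time: 3.35
position: [0.6554, -0.0235, 0.2014]
tool_rot: [0.001, 1.57, -0.001]
ft_force: [0.1, 0.2, 0.5]
grip_width: 1.002
```

```bash
python3 - <<'E'
from plan import *
print(get_state()["position"],get_state()["tool_rot"])
im,d=grab("top",1);cv2.imwrite("pics/top1.png",cv2.resize(im[130:250,240:400],None,fx=5,fy=5,interpolation=cv2.INTER_CUBIC)[:,:,::-1])
im,d=grab("side",1);cv2.imwrite("pics/side1.png",cv2.resize(im[60:240,200:440],None,fx=3,fy=3,interpolation=cv2.INTER_CUBIC)[:,:,::-1])
E
```

```text
[ 0.6554 -0.0235  0.2014] [ 0.0009  1.5695 -0.0008]
```

View pics/side1.png

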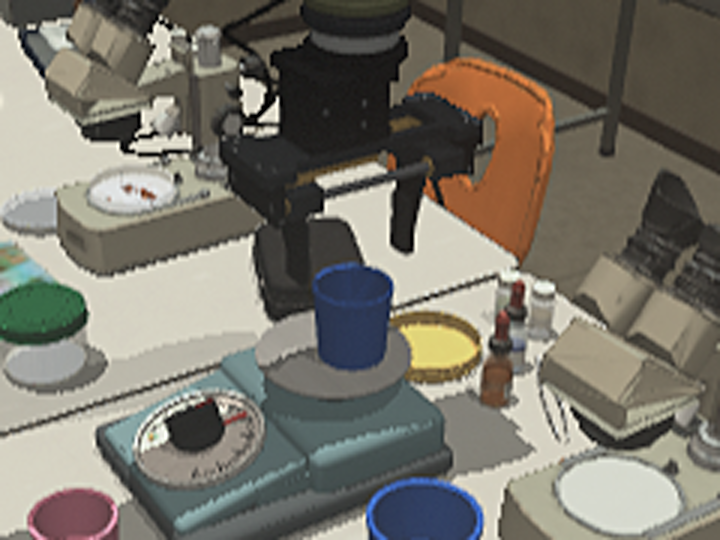

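The side view shows the fingers straddling the blue pot above its rim at about (352,275) in the crop. I'll descend and grip it.

Call:
{"fn": "jog_arm", "kwargs": {
  "targets": [
    [0, 0, 0, 1.2, 0, 0.1, 8.7],
    [0, 0, 0, 1.2, 0, 0, 8.7],
    [0, 0, 0, 1.2, 0, 0, 8.7],
    [0, 0, 0, 0, 0, 0, 8.7],
    [0, 0, 0, 0, 0, 0, 6.0],
    [0, 0, 0, 0, 0, 0, 6.0],
    [0, 0, 0, 0, 0, 0, 6.0],
    [0, 0, 0, 0, 0, 0, 6.0],
    [0, 0, 0, 0, 0, 0, 6.0]
  ],
  "squeeze": 20
}}

```text
time: 4.58
position: [0.6562, -0.0235, 0.1648]
tool_rot: [0.001, 1.57, -0.001]
ft_force: [1.9, 0.2, -0.3]
grip_width: 0.741
```

Call:
{"fn": "jog_arm", "kwargs": {
  "targets": [
    [0, 0, 0, -0.6, 0, 0, 5.8],
    [0, 0, 0, -1.2, 0, 0, 5.8],
    [0, 0, 0, -2, 0, 0, 5.8],
    [0, 0, 0, -2.5, 0, 0, 5.8],
    [0, 0, 0, -2.5, 0, 0, 5.8],
    [0, 0, 0, -1.5, 0, 0, 5.8],
    [0, 0, 0, 0, 0, 0, 5.8]
  ]
}}

```text
time: 5.45
position: [0.6566, -0.0237, 0.2695]
tool_rot: [0.001, 1.568, -0.001]
ft_force: [0.1, 0.0, -1.6]
grip_width: 0.741
```

```bash
python3 - <<'E'
from plan import *
print(get_state())
im,d=grab("side",2);cv2.imwrite("pics/side2.png",cv2.resize(im[60:240,200:440],None,fx=3,fy=3,interpolation=cv2.INTER_CUBIC)[:,:,::-1])
plan([([.417,-.3755,.22],tooldown(-42),14)],5.8)
E
```

```text
{'time': 5.45, 'joint_positions': array([-0.3872,  0.3439,  0.5034,  1.4105, -0.1656,  1.4261,  0.1135]), 'qd': array([ 0.0012,  0.0198, -0.0076,  0.0427, -0.0019, -0.0127,  0.    ]), 'joint_torque': array([ -0.1142, -47.8284,   5.5374, -32.4862,  -0.0711,   0.1448,
        -0.0088]), 'position': array([ 0.6566, -0.0237,  0.2695]), 'tool_rot': array([ 0.0012,  1.5677, -0.0008]), 'ft_force': array([ 0.1382,  0.0206, -1.6463]), 'torque': array([-0.055 ,  0.1057,  0.0192]), 'grip_width': 0.7413005936115733}
[[3,0,0,0.34,-2.52,-1.7,5.8],[3,0,0,0.34,-2.6,-1.58,5.8],[3,0,0,0.34,-2.68,-1.43,5.8],[3,0,0,0.34,-2.75,-1.29,5.8],[3,0,0,0.35,-2.82,-1.14,5.8],[3,0,0,0.34,-2.87,-1,5.8],[3,0,0,0.34,-2.92,-0.84,5.8],[3,0,0,0.34,-2.96,-0.69,5.8],[3,0,0,0.34,-2.99,-0.54,5.8],[3,0,0,0.34,-3.01,-0.37,5.8],[2.9,0,0,0.34,-3.03,-0.22,5.8],[3,0,0,0.34,-3.04,-0.06,5.8],[3,0,0,0.34,-3.04,0.09,5.8],[3,0,0,0.34,-3.03,0.25,5.8]]
```

View pics/side2.png

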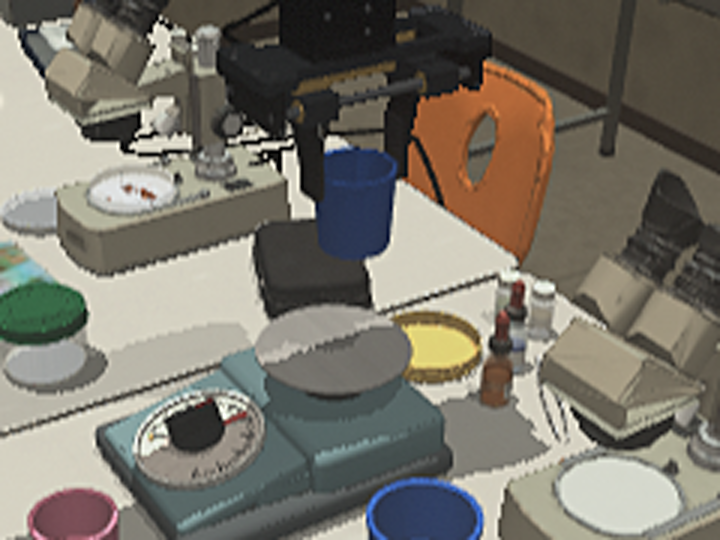

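The blue pot is held upright at about (355,205) in the crop and the pan is empty. Moving it over the white pot.

Call:
{"fn": "jog_arm", "kwargs": {
  "targets": [
    [3, 0, 0, 0.35, -2.5, -1.7, 5.8],
    [3, 0, 0, 0.35, -2.6, -1.6, 5.8],
    [3, 0, 0, 0.35, -2.7, -1.4, 5.8],
    [3, 0, 0, 0.35, -2.75, -1.3, 5.8],
    [3, 0, 0, 0.35, -2.8, -1.1, 5.8],
    [3, 0, 0, 0.35, -2.9, -1, 5.8],
    [3, 0, 0, 0.35, -2.9, -0.9, 5.8],
    [3, 0, 0, 0.35, -3, -0.7, 5.8],
    [3, 0, 0, 0.35, -3, -0.5, 5.8],
    [3, 0, 0, 0.35, -3, -0.4, 5.8]
  ]
}}

```text
time: 6.75
position: [0.4838, -0.2767, 0.2324]
tool_rot: [0.414, 1.53, -0.414]
ft_force: [0.1, 0.1, -0.6]
grip_width: 0.742
```

Call:
{"fn": "jog_arm", "kwargs": {
  "targets": [
    [3, 0, 0, 0.35, -3, -0.2, 5.8],
    [3, 0, 0, 0.35, -3, 0, 5.8],
    [3, 0, 0, 0.35, -3, 0.1, 5.8],
    [3, 0, 0, 0.35, -3, 0.2, 5.8],
    [0, 0, 0, 0, 0, 0, 5.8],
    [0, 0, 0, 0, 0, 0, 5.8]
  ]
}}

```text
time: 7.5
position: [0.4177, -0.3745, 0.2184]
tool_rot: [0.575, 1.493, -0.574]
ft_force: [-0.4, 0.1, -1.6]
grip_width: 0.739
```

```bash
python3 - <<'E'
from plan import *
s=get_state();print(s)
im,d=grab("side",3);cv2.imwrite("pics/side3.png",cv2.resize(im[200:400,200:440],None,fx=3,fy=3,interpolation=cv2.INTER_CUBIC)[:,:,::-1])
print("blue rim centre expected px side",proj("side",s["position"]-[0,0,.003]))
P=cloud("side",d);P[d<=0]=np.nan
hsv=cv2.cvtColor(im,cv2.COLOR_RGB2HSV)
# pot held: blue points
m=(hsv[...,0]>105)&(hsv[...,0]<125)&(hsv[...,1]>120)
near=np.linalg.norm(P-(s["position"]-[0,0,.04]),axis=-1)<.07
Q=P[m&near]
zt=np.percentile(Q[:,2],99);S=Q[abs(Q[:,2]-zt)<.005];print("held blue rim",zt,circ(S),len(S))
w=P[305:370,275:345].reshape(-1,3);w=w[abs(w[:,2]-.069)<.004];print("white",circ(w),len(w))
plan([([.417,-.3755,.15],tooldown(-42),3),([.417,-.3755,.095],tooldown(-42),5)],5.8)
E
```

```text
{'time': 7.5, 'joint_positions': array([-0.0475,  0.1787,  0.8226,  1.7338, -0.1366,  1.2883,  0.0708]), 'qd': array([-0.0168, -0.0028, -0.0151, -0.0018,  0.0023, -0.0002, -0.0008]), 'joint_torque': array([  1.0062, -30.2598,   5.1766, -30.8547,   0.0855,   0.0369,
         0.0031]), 'position': array([ 0.4177, -0.3745,  0.2184]), 'tool_rot': array([ 0.575 ,  1.4933, -0.5741]), 'ft_force': array([-0.4018,  0.114 , -1.6321]), 'torque': array([-0.0749,  0.1007,  0.0057]), 'grip_width': 0.7393010548810856}
blue rim centre expected px side [308.2648 265.9929]
held blue rim 0.21768282761828298 (array([ 0.4167, -0.3766]), np.float64(0.03065115014779737)) 252
white (array([ 0.4164, -0.3773]), np.float64(0.039695151343217834)) 413
[[0,0,0,2.28,-0.06,0,5.8],[0,0,0,2.28,-0.07,0.01,5.8],[0,0,0,2.28,-0.06,0,5.8],[0,0,0,1.1,0,0,5.8],[0,0,0,1.1,0,0,5.8],[0,0,0,1.1,0,0,5.8],[0,0,0,1.1,-0.01,0,5.8],[0,0,0,1.1,0,0,5.8]]
```

View pics/side3.png

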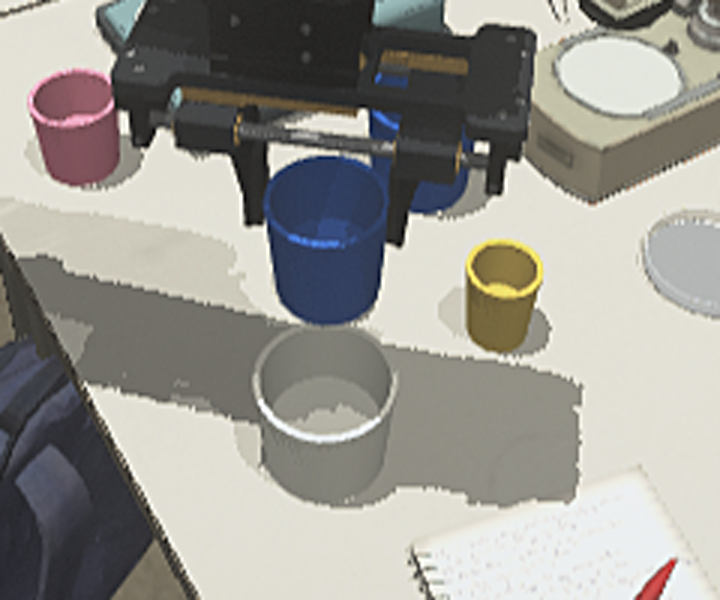

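The blue pot is centred over the white one to within 1 mm in the same camera. Lowering it in.

Call:
{"fn": "jog_arm", "kwargs": {
  "targets": [
    [0, 0, 0, 2.5, 0, 0, 5.8],
    [0, 0, 0, 2.5, 0, 0, 5.8],
    [0, 0, 0, 2.2, 0, 0, 5.8],
    [0, 0, 0, 1.5, 0, 0, 5.8],
    [0, 0, 0, 1.5, 0, 0, 5.8],
    [0, 0, 0, 1.2, 0, 0, 5.8],
    [0, 0, 0, 0.7, 0, 0, 5.8],
    [0, 0, 0, 0, 0, 0, 5.8]
  ]
}}

```text
time: 8.55
position: [0.4174, -0.3744, 0.0972]
tool_rot: [0.575, 1.494, -0.574]
ft_force: [-0.6, 0.4, -0.8]
grip_width: 0.742
```

Call:
{"fn": "jog_arm", "kwargs": {
  "targets": [
    [0, 0, 0, 0.2, 0, 0, 5.8],
    [0, 0, 0, 0.15, 0, 0, 5.8],
    [0, 0, 0, 0, 0, 0, 5.8]
  ]
}}

```text
time: 8.93
position: [0.4177, -0.3745, 0.0942]
tool_rot: [0.574, 1.493, -0.574]
ft_force: [-0.2, 0.1, -1.4]
grip_width: 0.742
```

Call:
{"fn": "jog_arm", "kwargs": {
  "targets": [
    [0, 0, 0, 0, 0, 0, 7.0],
    [0, 0, 0, 0, 0, 0, 7.8],
    [0, 0, 0, 0, 0, 0, 8.5],
    [0, 0, 0, -1, 0, 0, 8.5],
    [0, 0, 0, -2.5, 0, 0, 8.5],
    [0, 0, 0, -4, 0, 0, 8.7],
    [0, 0, 0, -3, 0, 0, 8.7],
    [0, 0, 0, 0, 0, 0, 8.7]
  ]
}}

```text
time: 9.93
position: [0.4188, -0.3759, 0.2022]
tool_rot: [0.574, 1.488, -0.574]
ft_force: [1.0, 0.2, 0.5]
grip_width: 1.0
```

```bash
python3 - <<'E'
from plan import *
s=get_state();print(s["position"],s["time"])
im,d=grab("side",4);cv2.imwrite("pics/side4.png",cv2.resize(im[200:400,200:440],None,fx=3,fy=3,interpolation=cv2.INTER_CUBIC)[:,:,::-1])
P=cloud("side",d);P[d<=0]=np.nan
w=P[290:370,270:345].reshape(-1,3);w=w[np.isfinite(w[:,0])]
a=w[abs(w[:,2]-.089)<.004];print("blue nested",circ(a),np.percentile(w[:,2],99))
a=w[abs(w[:,2]-.0685)<.003];print("white~",circ(a))
w=P[278:320,347:388].reshape(-1,3);w=w[abs(w[:,2]-.061)<.004];print("yellow",circ(w))
plan([([.5628,-.357,.16],tooldown(-33),8)],8.7)
E
```

```text
[ 0.4188 -0.3759  0.2022] 9.925
blue nested (array([ 0.4173, -0.3779]), np.float64(0.03070810718441489)) 0.09092486622099233
white~ (array([ 0.4144, -0.3799]), np.float64(0.03549379554720366))
yellow (array([ 0.5619, -0.3597]), np.float64(0.02281446827165495))
[[-1.1,0,0,0.51,1.38,1.19,8.7],[-1.2,0,0,0.51,1.35,1.22,8.7],[-1.1,0.1,0,0.51,1.33,1.24,8.7],[-1.1,0,0,0.5,1.31,1.27,8.7],[-1.2,0,0,0.51,1.28,1.3,8.7],[-1.1,0,0,0.51,1.25,1.32,8.7],[-1.1,0,0,0.51,1.23,1.35,8.7],[-1.2,0.1,-0.1,0.5,1.2,1.37,8.7]]
```

View pics/side4.png

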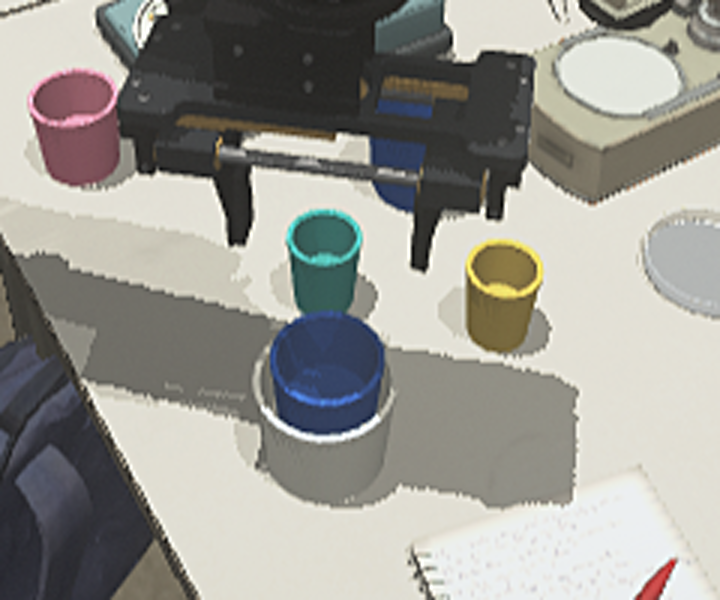

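The blue pot is nested in the white one with its rim at 0.090 m (white rim 0.070 m), as expected. Next is the yellow pot at (502,290) in this crop; the teal one at (325,260) stays put.

Call:
{"fn": "jog_arm", "kwargs": {
  "targets": [
    [-1.1, 0, 0, 0.5, 1.4, 1.2, 8.7],
    [-1.1, 0, 0, 0.5, 1.4, 1.2, 8.7],
    [-1.1, 0, 0, 0.5, 1.3, 1.2, 8.7],
    [-1.1, 0, 0, 0.5, 1.3, 1.3, 8.7],
    [-1.1, 0, 0, 0.5, 1.3, 1.3, 8.7],
    [-1.1, 0, 0, 0.5, 1.2, 1.3, 8.7],
    [-1.1, 0, 0, 0.5, 1.2, 1.3, 8.7],
    [-1.1, 0, 0, 0.5, 1.2, 1.4, 8.7],
    [0, 0, 0, 0, 0, 0, 8.7],
    [0, 0, 0, 0, 0, 0, 8.7]
  ]
}}

```text
time: 11.22
position: [0.561, -0.3572, 0.1591]
tool_rot: [0.455, 1.523, -0.456]
ft_force: [-1.0, -0.6, -0.2]
grip_width: 0.998
```

```bash
python3 - <<'E'
from plan import *
s=get_state();print(s["position"],s["time"])
plan([([.5628,-.3572,.1],tooldown(-33),3),([.5628,-.3572,.065],tooldown(-33),3)],8.7)
E
```

```text
[ 0.561  -0.3572  0.1591] 11.225
[[-0.1,0,0,1.97,0.04,0.05,8.7],[-0.1,0,0,1.97,0.03,0.05,8.7],[-0.1,0,0,1.97,0.04,0.05,8.7],[0,0,0,1.17,0,0,8.7],[0,0,0,1.17,0,0,8.7],[0,0,0,1.16,0,0,8.7]]
```

Call:
{"fn": "jog_arm", "kwargs": {
  "targets": [
    [0, 0, 0, 2, 0.1, 0.1, 8.7],
    [0, 0, 0, 2, 0, 0.05, 8.7],
    [0, 0, 0, 2, 0, 0, 8.7],
    [0, 0, 0, 1.7, 0, 0, 7.5],
    [0, 0, 0, 1.7, 0, 0, 6],
    [0, 0, 0, 0, 0, 0, 4.3],
    [0, 0, 0, 0, 0, 0, 4.3],
    [0, 0, 0, 0, 0, 0, 4.3],
    [0, 0, 0, 0, 0, 0, 4.3],
    [0, 0, 0, 0, 0, 0, 4.3]
  ]
}}

```text
time: 12.48
position: [0.5638, -0.3571, 0.0659]
tool_rot: [0.455, 1.521, -0.455]
ft_force: [-0.1, -0.2, 3.5]
grip_width: 0.553
```

Call:
{"fn": "jog_arm", "kwargs": {
  "targets": [
    [0, 0, 0, -0.8, 0, 0, 4.2],
    [0, 0, 0, -2, 0, 0, 4.2],
    [0, 0, 0, -3, 0, 0, 4.2],
    [0, 0, 0, -3, 0, 0, 4.2],
    [0, 0, 0, -3, 0, 0, 4.2],
    [0, 0, 0, -1.5, 0, 0, 4.2],
    [0, 0, 0, 0, 0, 0, 4.2]
  ]
}}

```text
time: 13.35
position: [0.5639, -0.3572, 0.1996]
tool_rot: [0.455, 1.52, -0.455]
ft_force: [0.3, -0.1, -0.9]
grip_width: 0.55
```

```bash
python3 - <<'E'
from plan import *
s=get_state();print(s["position"],s["time"],s["grip_width"])
plan([([.418,-.3756,.20],tooldown(-42),8)],4.2)
E
```

```text
[ 0.5639 -0.3572  0.1996] 13.35 0.5502705628479074
[[1.1,0,0,-0.01,-1.19,-1.4,4.2],[1.1,0,0,-0.01,-1.22,-1.37,4.2],[1.1,0.1,0,-0.01,-1.25,-1.36,4.2],[1.1,0,0,-0.01,-1.27,-1.32,4.2],[1.1,0,0,0,-1.3,-1.31,4.2],[1,0,0,-0.01,-1.32,-1.27,4.2],[1.1,0,0,-0.01,-1.34,-1.26,4.2],[1.1,0,0,0,-1.37,-1.23,4.2]]
```

Call:
{"fn": "jog_arm", "kwargs": {
  "targets": [
    [1.1, 0, 0, 0, -1.2, -1.4, 4.2],
    [1.1, 0, 0, 0, -1.2, -1.4, 4.2],
    [1.1, 0, 0, 0, -1.25, -1.35, 4.2],
    [1.1, 0, 0, 0, -1.3, -1.3, 4.2],
    [1.1, 0, 0, 0, -1.3, -1.3, 4.2],
    [1.1, 0, 0, 0, -1.3, -1.3, 4.2],
    [1.1, 0, 0, 0, -1.35, -1.25, 4.2],
    [1.1, 0, 0, 0, -1.35, -1.25, 4.2],
    [0, 0, 0, 0, 0, 0, 4.2],
    [0, 0, 0, 0, 0, 0, 4.2]
  ]
}}

```text
time: 14.6
position: [0.4181, -0.3744, 0.1982]
tool_rot: [0.574, 1.493, -0.573]
ft_force: [0.3, 0.3, -1.2]
grip_width: 0.553
```

```bash
python3 - <<'E'
from plan import *
s=get_state();print(s["position"],s["time"])
im,d=grab("side",5);cv2.imwrite("pics/side5.png",cv2.resize(im[200:400,200:440],None,fx=3,fy=3,interpolation=cv2.INTER_CUBIC)[:,:,::-1])
P=cloud("side",d);P[d<=0]=np.nan
w=P[290:370,270:345].reshape(-1,3);w=w[np.isfinite(w[:,0])]
a=w[abs(w[:,2]-.089)<.004];print("blue nested",circ(a))
hsv=cv2.cvtColor(im,cv2.COLOR_RGB2HSV)
m=(hsv[...,0]>18)&(hsv[...,0]<32)&(hsv[...,1]>120)
near=np.linalg.norm(P-(s["position"]-[0,0,.03]),axis=-1)<.06
Q=P[m&near];zt=np.percentile(Q[:,2],99);S=Q[abs(Q[:,2]-zt)<.004];print("yellow held",zt,circ(S),len(S),"zmin",np.percentile(Q[:,2],1))
E
```

```text
[ 0.4181 -0.3744  0.1982] 14.6
blue nested (array([ 0.4173, -0.378 ]), np.float64(0.030616850180348612))
yellow held 0.19603870048120153 (array([ 0.4168, -0.377 ]), np.float64(0.022709681626299022)) 221 zmin 0.13766548040329193
```

View pics/side5.png

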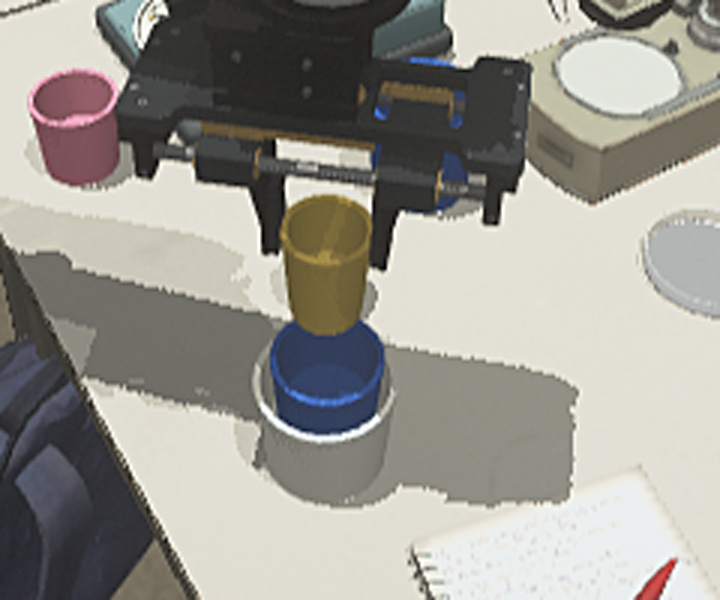

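Centred within about 1 mm. Lowering the yellow pot.

Call:
{"fn": "jog_arm", "kwargs": {
  "targets": [
    [0, 0, 0, 2, -0.1, 0.1, 4.2],
    [0, 0, 0, 2, 0, 0, 4.2],
    [0, 0, 0, 1.5, 0, 0, 4.2],
    [0, 0, 0, 1.3, 0, 0, 4.2],
    [0, 0, 0, 1.0, 0, 0, 4.2],
    [0, 0, 0, 0.5, 0, 0, 4.2],
    [0, 0, 0, 0, 0, 0, 4.2]
  ]
}}

```text
time: 15.52
position: [0.4174, -0.3762, 0.115]
tool_rot: [0.574, 1.493, -0.574]
ft_force: [0.5, -0.8, 0.2]
grip_width: 0.552
```

Call:
{"fn": "jog_arm", "kwargs": {
  "targets": [
    [0, 0, 0, 0.1, 0, 0, 4.2],
    [0, 0, 0, 0, 0, 0, 5.5],
    [0, 0, 0, 0, 0, 0, 6.5],
    [0, 0, 0, 0, 0, 0, 7.0],
    [0, 0, 0, -1.5, 0, 0, 7.5],
    [0, 0, 0, -3, 0, 0, 8],
    [0, 0, 0, -4, 0, 0, 8],
    [0, 0, 0, -4, 0, 0, 8],
    [0, 0, 0, 0, 0, 0, 8],
    [0, 0, 0, 0, 0, 0, 8]
  ]
}}

```text
time: 16.77
position: [0.4173, -0.3761, 0.2393]
tool_rot: [0.575, 1.493, -0.574]
ft_force: [0.3, 0.3, 0.3]
grip_width: 0.915
```

```bash
python3 - <<'E'
from plan import *
s=get_state();print(s)
im,d=grab("side",6);cv2.imwrite("pics/side6.png",cv2.resize(im[200:400,200:440],None,fx=3,fy=3,interpolation=cv2.INTER_CUBIC)[:,:,::-1])
P=cloud("side",d);P[d<=0]=np.nan
w=P[270:370,270:345].reshape(-1,3);w=w[np.isfinite(w[:,0])]
for h in(.109,.089):
    a=w[abs(w[:,2]-h)<.003];print(h,circ(a),len(a))
plan([([.46,-.02,.26],tooldown(85),20)],5.0)
E
```

```text
{'time': 16.775, 'joint_positions': array([-0.0638,  0.166 ,  0.8413,  1.7039, -0.1279,  1.3281,  0.0672]), 'qd': array([ 0.0018,  0.0187, -0.006 ,  0.0237, -0.0021, -0.0045, -0.0008]), 'joint_torque': array([  0.1194, -29.6726,   4.2719, -31.6635,  -0.0371,   0.0109,
        -0.0052]), 'position': array([ 0.4173, -0.3761,  0.2393]), 'tool_rot': array([ 0.5746,  1.493 , -0.5739]), 'ft_force': array([0.3119, 0.2718, 0.2559]), 'torque': array([-0.0147,  0.1147,  0.0022]), 'grip_width': 0.9148274476818304}
0.109 (array([ 0.4162, -0.3788]), np.float64(0.022858509262785612)) 245
0.089 (array([ 0.4157, -0.3805]), np.float64(0.026929427110452906)) 313
[[-6.4,0,0,-0.11,1.46,-1.03,5],[-6.3,0,0,-0.1,1.58,-0.87,5],[-6.4,0,0,-0.11,1.65,-0.68,5],[-6.3,0,0,-0.1,1.72,-0.5,5],[-6.4,0,0,-0.11,1.77,-0.3,5],[-6.3,0,0,-0.11,1.79,-0.11,5],[-6.4,0,0,-0.1,1.79,0.09,5],[-6.3,0,0,-0.11,1.77,0.29,5],[-6.4,0,0,-0.1,1.72,0.48,5],[-6.3,0,0,-0.11,1.66,0.68,5],[-6.4,0,0,-0.1,1.58,0.85,5],[-6.3,0,0,-0.11,1.47,1.02,5],[-6.4,0,0,-0.11,1.36,1.17,5],[-6.3,0,0,-0.1,1.21,1.32,5],[-6.4,0,0,-0.11,1.06,1.45,5],[-6.4,0,0,-0.1,0.89,1.55,5],[-6.3,0,0,-0.11,0.72,1.64,5],[-6.4,0,0,-0.11,0.52,1.72,5],[-6.3,0,0,-0.1,0.34,1.76,5],[-6.4,0,0,-0.11,0.14,1.78,5]]
```

View pics/side6.png

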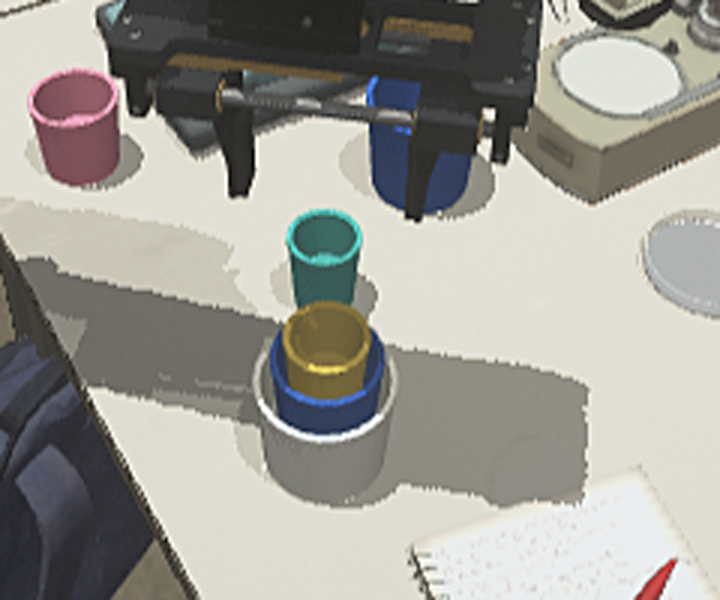

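All three are nested, with the yellow rim at 0.109 m (0.110 expected). Now the knob: taking a fresh look at the dial.

```bash
python3 - <<'E'
from plan import *
im,d=grab("top",7);cv2.imwrite("pics/top7.png",im[:,:,::-1])
im,d=grab("side",7);cv2.imwrite("pics/side7.png",cv2.resize(im[165:255,225:355],None,fx=6,fy=6,interpolation=cv2.INTER_CUBIC)[:,:,::-1])
E
```

```text
(no output)
```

View pics/top7.png

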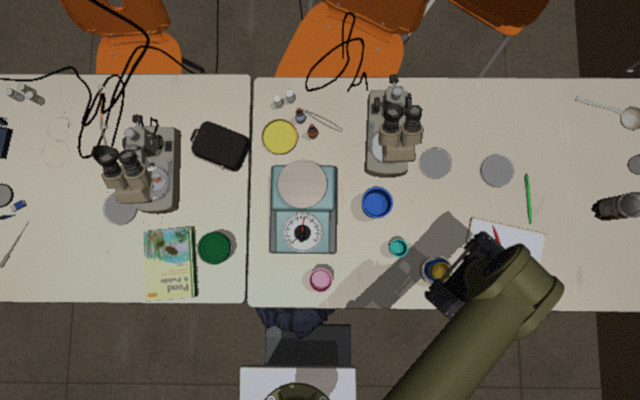

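View pics/side7.png

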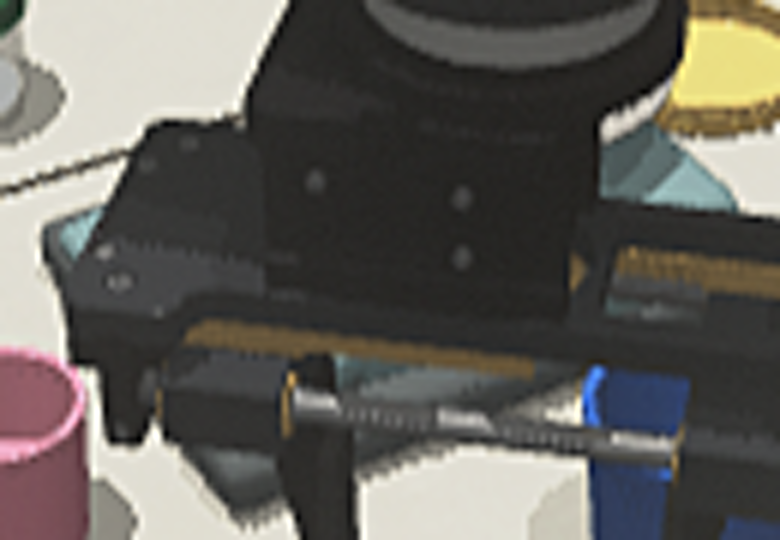

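```bash
python3 - <<'E'
from plan import *
Z=[np.load(f"pics/top{t}.npz") for t in("0","7")]
for z in Z:
    im=z["im"].astype(int);d=z["d"];P=cloud("top",d);P[d<=0]=np.nan
    r,g,b=[im[...,i] for i in range(3)]
    m=np.zeros((400,640),bool);m[205:258,275:332]=((r-g>40)&(r-b>40))[205:258,275:332]
    v,u=np.nonzero(m);print("red uv",list(zip(u,v)))
    m=np.zeros((400,640),bool);m[205:258,275:332]=((g-r>15)&(g-b>10))[205:258,275:332]
    v,u=np.nonzero(m);print("green",list(zip(u,v)))
    k=np.zeros((400,640),bool);k[215:252,285:320]=(im.max(-1)<75)[215:252,285:320]
    v,u=np.nonzero(k);print("knob dark px mean",u.mean(),v.mean(),(u.min()+u.max())/2,(v.min()+v.max())/2)
    h=P[...,2];mm=np.zeros_like(k);mm[215:252,285:320]=h[215:252,285:320]>.078
    Q=P[mm];print("bar pts",len(Q),Q.mean(0),Q.min(0),Q.max(0),"pca",np.linalg.svd((Q-Q.mean(0))[:,:2])[2][0],"z",np.percentile(Q[:,2],[50,95]))
z=Z[1];im,d=z["im"],z["d"];P=cloud("top",d)
q=P[155:215,270:335].reshape(-1,3);q=q[abs(q[:,2]-.102)<.003]
print("pan pts",len(q),(q.min(0)+q.max(0))/2,q.max(0)-q.min(0),circ(q))
z=np.load("pics/side0.npz");im,d=z["im"].astype(int),z["d"];P=cloud("side",d);P[d<=0]=np.nan
mm=np.zeros((400,640),bool);mm[185:215,250:280]=(P[185:215,250:280,2]>.074)
Q=P[mm];print("side bar",len(Q),Q.mean(0),Q.min(0),Q.max(0))
im=Z[1]["im"];cv2.imwrite("pics/top7d.png",cv2.resize(im[205:257,270:336],None,fx=11,fy=11,interpolation=cv2.INTER_NEAREST)[:,:,::-1])
E
```

```text
red uv [(np.int64(303), np.int64(217)), (np.int64(303), np.int64(218)), (np.int64(304), np.int64(218)), (np.int64(303), np.int64(219)), (np.int64(303), np.int64(220)), (np.int64(303), np.int64(221)), (np.int64(302), np.int64(222)), (np.int64(303), np.int64(222)), (np.int64(302), np.int64(223)), (np.int64(303), np.int64(223)), (np.int64(303), np.int64(224)), (np.int64(302), np.int64(226)), (np.int64(301), np.int64(227)), (np.int64(302), np.int64(227)), (np.int64(303), np.int64(227)), (np.int64(302), np.int64(228)), (np.int64(303), np.int64(228)), (np.int64(301), np.int64(229)), (np.int64(302), np.int64(229)), (np.int64(301), np.int64(230)), (np.int64(302), np.int64(230)), (np.int64(303), np.int64(230)), (np.int64(302), np.int64(231))]
green [(np.int64(292), np.int64(241)), (np.int64(291), np.int64(242)), (np.int64(292), np.int64(242)), (np.int64(291), np.int64(243))]
knob dark px mean 301.93048128342247 232.6951871657754 301.5 233.0
bar pts 73 [ 0.5142 -0.0116  0.0843] [ 0.4938 -0.0183  0.0786] [ 0.5368 -0.0047  0.0941] pca [-0.9942  0.1074] z [0.0844 0.0887]
red uv [(np.int64(303), n
[... 562 characters left out ...]
.int64(301), np.int64(229)), (np.int64(302), np.int64(229)), (np.int64(303), np.int64(229)), (np.int64(301), np.int64(230)), (np.int64(302), np.int64(230)), (np.int64(302), np.int64(231))]
green [(np.int64(291), np.int64(242)), (np.int64(290), np.int64(243)), (np.int64(291), np.int64(243))]
knob dark px mean 301.99435028248587 232.76271186440678 302.0 233.0
bar pts 72 [ 0.5144 -0.0115  0.0841] [ 0.4938 -0.0183  0.0785] [ 0.5366 -0.0048  0.0904] pca [-0.9936  0.1129] z [0.0847 0.0893]
pan pts 1433 [ 0.6467 -0.0122  0.102 ] [0.1277 0.1286 0.006 ] (array([ 0.646, -0.012]), np.float64(0.04640072972459134))
side bar 114 [ 0.5143 -0.0173  0.0819] [ 0.4916 -0.0232  0.0741] [ 0.5361 -0.0085  0.0904]
```

View pics/top7d.png

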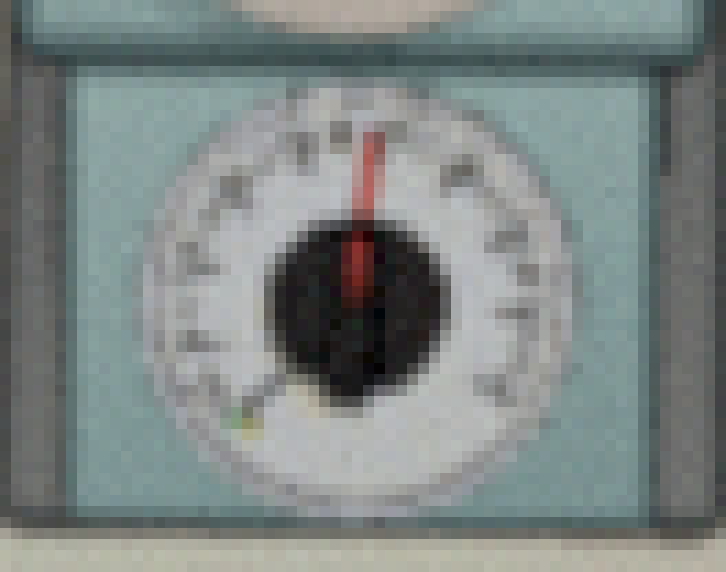

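The top view shows the pan empty and the black load pointer back near the green mark at crop (240,418). The red pointer is at about 7° clockwise of straight up, crop (370,135). That means about 139° of counter-clockwise turn. I'll grip at jaw yaw -97° and finish near +42°, which suits joint 7.

```bash
python3 - <<'E'
from plan import *
ax=np.array([-np.sin(np.radians(12)),0,np.cos(np.radians(12))])
t=np.array([.515,-.014,.085])
plan([(t+.09*ax,tooldown(-97,12),18)],5.0)
E
```

```text
[[3,-0.2,0.7,0.36,1.79,-1.02,5],[3.1,-0.3,0.6,0.38,1.72,-1.11,5],[3,-0.2,0.7,0.4,1.66,-1.21,5],[3.1,-0.3,0.6,0.4,1.59,-1.29,5],[3,-0.2,0.7,0.42,1.52,-1.38,5],[3,-0.3,0.6,0.43,1.43,-1.45,5],[3.1,-0.2,0.7,0.44,1.35,-1.53,5],[3,-0.3,0.6,0.44,1.26,-1.61,5],[3.1,-0.2,0.7,0.45,1.17,-1.67,5],[3,-0.3,0.6,0.46,1.08,-1.73,5],[3,-0.2,0.7,0.46,0.97,-1.79,5],[3.1,-0.3,0.6,0.47,0.88,-1.84,5],[3,-0.2,0.7,0.46,0.77,-1.88,5],[3.1,-0.3,0.6,0.47,0.66,-1.93,5],[3,-0.2,0.7,0.46,0.55,-1.96,5],[3,-0.3,0.7,0.46,0.45,-1.99,5],[3.1,-0.2,0.6,0.46,0.33,-2.01,5],[3,-0.3,0.7,0.45,0.23,-2.03,5]]
```

Call:
{"fn": "jog_arm", "kwargs": {
  "targets": [
    [3, -0.2, 0.7, 0.3, 1.8, -1.0, 5],
    [3, -0.3, 0.6, 0.4, 1.7, -1.1, 5],
    [3, -0.2, 0.7, 0.4, 1.7, -1.2, 5],
    [3, -0.3, 0.6, 0.4, 1.6, -1.3, 5],
    [3, -0.2, 0.7, 0.4, 1.5, -1.4, 5],
    [3, -0.3, 0.6, 0.4, 1.4, -1.5, 5],
    [3, -0.2, 0.7, 0.4, 1.3, -1.5, 5],
    [3, -0.3, 0.6, 0.4, 1.3, -1.6, 5],
    [3, -0.2, 0.7, 0.4, 1.2, -1.7, 5],
    [3, -0.3, 0.6, 0.5, 1.1, -1.7, 5]
  ]
}}

```text
time: 18.18
position: [0.4607, -0.1743, 0.2037]
tool_rot: [1.038, 1.258, -0.892]
ft_force: [0.9, -0.2, 1.0]
grip_width: 0.573
```

Call:
{"fn": "jog_arm", "kwargs": {
  "targets": [
    [3, -0.2, 0.7, 0.5, 1, -1.8, 5],
    [3, -0.3, 0.6, 0.5, 0.9, -1.8, 5],
    [3, -0.2, 0.7, 0.5, 0.8, -1.9, 5],
    [3, -0.3, 0.6, 0.5, 0.7, -1.9, 5],
    [3, -0.2, 0.7, 0.5, 0.6, -2, 5],
    [3, -0.3, 0.7, 0.5, 0.4, -2, 5],
    [3, -0.2, 0.6, 0.5, 0.3, -2, 5],
    [3, -0.3, 0.7, 0.5, 0.2, -2, 5],
    [0, 0, 0, 0, 0, 0, 5],
    [0, 0, 0, 0, 0, 0, 5]
  ]
}}

```text
time: 19.42
position: [0.4957, -0.0149, 0.1722]
tool_rot: [1.388, 1.005, -1.124]
ft_force: [0.6, 0.3, 0.9]
grip_width: 0.576
```

```bash
python3 - <<'E'
from plan import *
s=get_state();print(s["time"],s["position"],s["joint_positions"],s["ft_force"])
ax=np.array([-np.sin(np.radians(12)),0,np.cos(np.radians(12))])
t=np.array([.515,-.014,.085])
plan([(t+.05*ax,tooldown(-97,12),3)],5.0)
im,d=grab("side",8);cv2.imwrite("pics/side8.png",cv2.resize(im[100:255,195:355],None,fx=4.5,fy=3.8,interpolation=cv2.INTER_CUBIC)[:,:,::-1])
E
```

```text
19.425 [ 0.4957 -0.0149  0.1722] [-0.4177 -0.1318  0.3649  2.092   0.0716  0.963  -1.7657] [0.5537 0.298  0.8976]
[[0.2,0,0,1.31,0.02,-0.03,5],[0.3,0,-0.1,1.31,0.02,-0.04,5],[0.2,0.1,0,1.31,0.02,-0.03,5]]
```

View pics/side8.png

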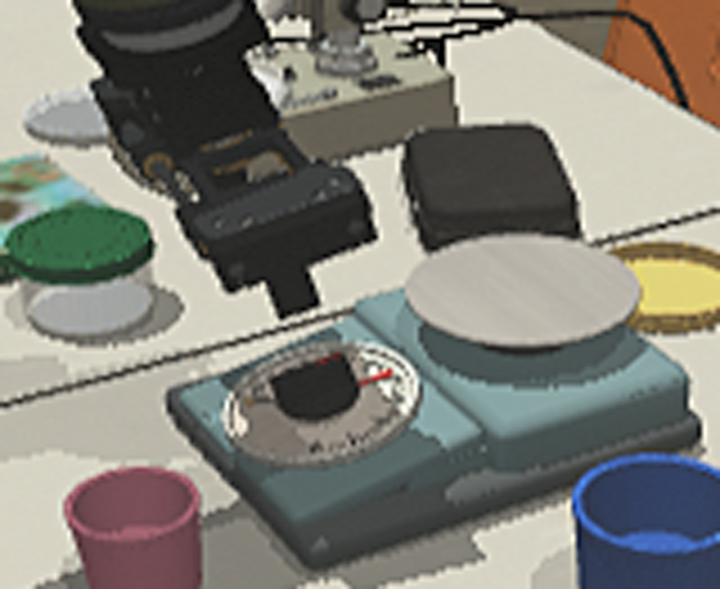

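Call:
{"fn": "jog_arm", "kwargs": {
  "targets": [
    [0.3, 0, 0, 1.5, 0, -0.1, 3.5],
    [0.2, 0, 0, 1.5, 0, 0, 3.5],
    [0.2, 0, 0, 1.5, 0, 0, 3.5],
    [0, 0, 0, 1.5, 0, 0, 3.5],
    [0, 0, 0, 1.2, 0, 0, 3.5],
    [0, 0, 0, 0.8, 0, 0, 3.5],
    [0, 0, 0, 0, 0, 0, 3.5],
    [0, 0, 0, 0, 0, 0, 3.5]
  ],
  "squeeze": 4
}}

```text
time: 20.48
position: [0.5133, -0.013, 0.0947]
tool_rot: [1.399, 0.999, -1.13]
ft_force: [0.1, -0.9, 0.2]
grip_width: 0.403
```

```bash
python3 - <<'E'
from plan import *
s=get_state();print(s["time"],s["position"],s["joint_positions"],s["ft_force"],s["grip_width"])
ax=np.array([-np.sin(np.radians(12)),0,np.cos(np.radians(12))])
t=np.array([.515,-.014,.085])
plan([(t+.001*ax,tooldown(-97,12),1)],3)
im,d=grab("side",9);cv2.imwrite("pics/side9.png",cv2.resize(im[130:250,215:345],None,fx=6,fy=5,interpolation=cv2.INTER_CUBIC)[:,:,::-1])
im,d=grab("top",9);cv2.imwrite("pics/top9.png",cv2.resize(im[190:262,260:346],None,fx=8,fy=8,interpolation=cv2.INTER_CUBIC)[:,:,::-1])
E
```

```text
20.475 [ 0.5133 -0.013   0.0947] [-0.415   0.0084  0.3877  2.1421  0.0044  0.779  -1.7232] [ 0.089  -0.9392  0.2151] 0.4031231135276579
[[0,0,-0.2,0.89,-0.03,0.11,3]]
```

View pics/side9.png

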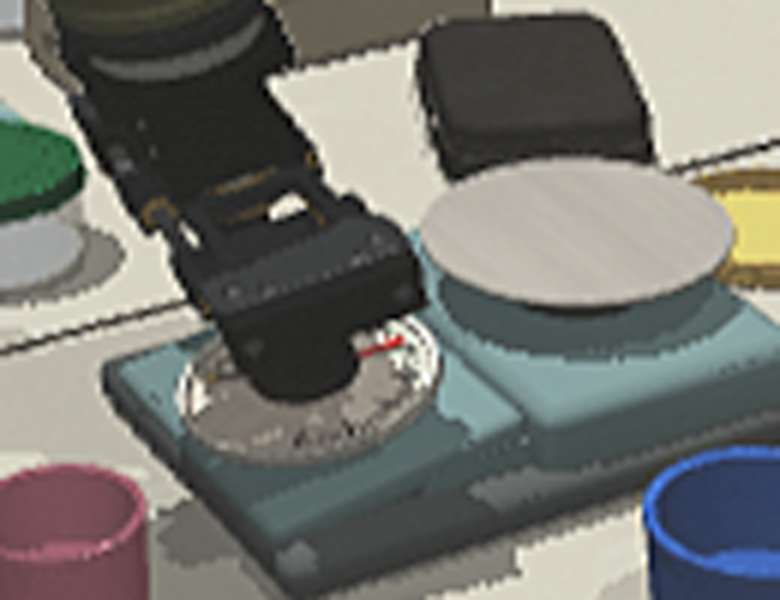

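View pics/top9.png

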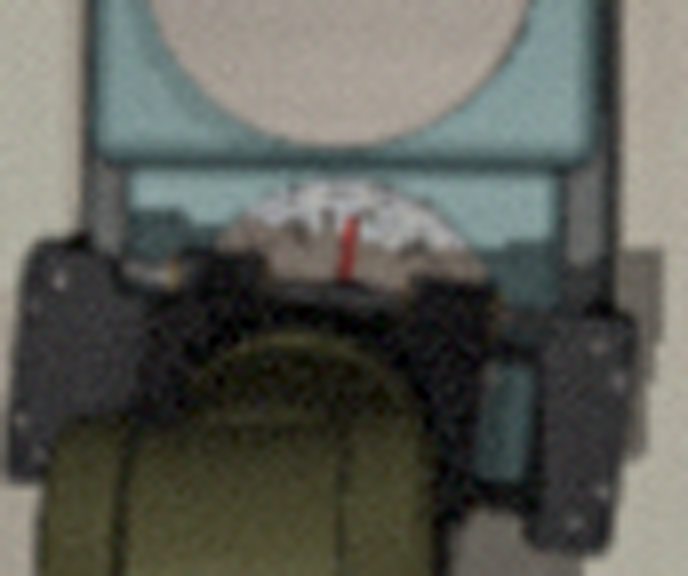

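The fingers straddle the bar; I'll advance a little and close gently.

Call:
{"fn": "jog_arm", "kwargs": {
  "targets": [
    [0, 0, 0, 0.4, 0, 0.05, 3.5],
    [0, 0, 0, 0.3, 0, 0, 3],
    [0, 0, 0, 0, 0, 0, 2.2],
    [0, 0, 0, 0, 0, 0, 1.8],
    [0, 0, 0, 0, 0, 0, 1.6]
  ],
  "squeeze": 4
}}

```text
time: 21.2
position: [0.5145, -0.0135, 0.0876]
tool_rot: [1.399, 1.0, -1.13]
ft_force: [0.1, -0.4, 0.7]
grip_width: 0.2
```

Call:
{"fn": "jog_arm", "kwargs": {
  "targets": [
    [0, 0, 0, 0, 0, 0, 1.4],
    [0, 0, 0, 0, 0, 0, 1.2],
    [0, 0, 0, 0, 0, 0, 1.0],
    [0, 0, 0, 0, 0, 0, 1.0]
  ],
  "squeeze": 4
}}

```text
time: 21.7
position: [0.5147, -0.0123, 0.0876]
tool_rot: [1.4, 1.001, -1.129]
ft_force: [1.2, 5.5, -0.4]
grip_width: 0.138
```

```bash
python3 - <<'E'
from plan import *
s=get_state();print(s["time"],s["position"],s["joint_positions"],s["ft_force"],s["torque"],s["grip_width"]*87)
E
```

```text
21.7 [ 0.5147 -0.0123  0.0876] [-0.4139  0.0225  0.3883  2.1455 -0.0053  0.7626 -1.715 ] [ 1.1603  5.494  -0.4319] [1.1069 0.1583 0.2355] 12.016827074401013
```

Gripped at 12.0 mm. A 5.5 N sideways force shows about a 1.2 mm centring error, so I'll relieve that before turning.

Call:
{"fn": "jog_arm", "kwargs": {
  "targets": [
    [0, 0, 0, 0, 0, -0.12, 1.0],
    [0, 0, 0, 0, 0, 0, 1.0]
  ]
}}

```text
time: 21.95
position: [0.5147, -0.0123, 0.0876]
tool_rot: [1.399, 1.0, -1.13]
ft_force: [0.4, 3.8, 0.6]
grip_width: 0.137
```

```bash
python3 - <<'E'
from plan import *
s=get_state();print(s["time"],s["position"],s["ft_force"],s["torque"],s["grip_width"]*87)
for t,n in(("10","top"),):
    im,d=grab(n,t);P=cloud(n,d)
    q=P[155:215,270:335].reshape(-1,3);q=q[abs(q[:,2]-.102)<.003];print("pan",(q.min(0)+q.max(0))/2)
    a=np.load("pics/top7.npz")["im"].astype(np.float32).mean(-1)[160:205,262:345];b=im.astype(np.float32).mean(-1)[160:205,262:345]
    print(cv2.phaseCorrelate(a,b))
E
```

```text
21.95 [ 0.5147 -0.0123  0.0876] [0.4466 3.8109 0.609 ] [0.6419 0.2324 0.1273] 11.915649536783135
pan [ 0.6466 -0.0123  0.102 ]
((0.0068094811392924726, 0.46753501537688535), 0.9558002686206205)
```

Call:
{"fn": "jog_arm", "kwargs": {
  "targets": [
    [0, 0, 0, 0, 0, -0.12, 1.0],
    [0, 0, 0, 0, 0, -0.1, 1.0],
    [0, 0, 0, 0, 0, 0, 1.0]
  ]
}}

```text
time: 22.38
position: [0.5147, -0.012, 0.0876]
tool_rot: [1.398, 0.998, -1.132]
ft_force: [-0.1, -5.3, 3.5]
grip_width: 0.141
```

Call:
{"fn": "jog_arm", "kwargs": {
  "targets": [
    [0, 0, 0, 0, 0, 0.11, 1.0],
    [0, 0, 0, 0, 0, 0, 1.0]
  ]
}}

```text
time: 22.62
position: [0.5147, -0.0121, 0.0876]
tool_rot: [1.399, 0.999, -1.131]
ft_force: [-0.8, -5.1, 2.5]
grip_width: 0.137
```

Call:
{"fn": "jog_arm", "kwargs": {
  "targets": [
    [0, 0, 0, 0, 0, 0.06, 1.0],
    [0, 0, 0, 0, 0, 0, 1.0]
  ]
}}

```text
time: 22.88
position: [0.5147, -0.0121, 0.0876]
tool_rot: [1.399, 0.999, -1.131]
ft_force: [-0.1, -4.9, 3.1]
grip_width: 0.137
```

Call:
{"fn": "jog_arm", "kwargs": {
  "targets": [
    [-4, 0, 0, 0, 0, 0, 1.0],
    [-8, 0, 0, 0, 0, 0, 1.0],
    [-10, 0, 0, 0, 0, 0, 1.0],
    [-10, 0, 0, 0, 0, 0, 1.0],
    [-8, 0, 0, 0, 0, 0, 1.0],
    [0, 0, 0, 0, 0, 0, 1.0]
  ],
  "squeeze": 3
}}

```text
time: 23.62
position: [0.5144, -0.0108, 0.0875]
tool_rot: [0.833, 1.238, -0.672]
ft_force: [-1.9, -0.4, 3.7]
grip_width: 0.138
```

```bash
cat > chk.py <<'E'
from plan import *
import sys
tag=sys.argv[1]
s=get_state();q=R.from_rotvec(s["tool_rot"]);z=(R.from_rotvec([0,np.radians(12),0])*q).as_matrix()
print(s["time"],s["position"],s["ft_force"],s["torque"],s["grip_width"]*87,"q7",s["joint_positions"][6])
print("tool x",q.as_matrix()[:,0],"jaw yaw",np.degrees(np.arctan2(z[1,2],z[0,2])))
im,d=grab("top",tag);P=cloud("top",d)
p=P[155:215,270:335].reshape(-1,3);p=p[abs(p[:,2]-.102)<.003];print("pan",(p.min(0)+p.max(0))/2)
cv2.imwrite(f"pics/top{tag}.png",cv2.resize(im[155:262,250:355],None,fx=5.5,fy=5.5,interpolation=cv2.INTER_CUBIC)[:,:,::-1])
im,d=grab("side",tag)
cv2.imwrite(f"pics/side{tag}.png",cv2.resize(im[130:255,215:355],None,fx=5.5,fy=4.8,interpolation=cv2.INTER_CUBIC)[:,:,::-1])
E
python3 chk.py 11
```

```text
23.625 [ 0.5144 -0.0108  0.0875] [-1.9083 -0.4449  3.7439] [-0.326   0.5726 -0.0862] 12.009391737599454 q7 -1.0231689221339533
tool x [ 0.2101  0.0006 -0.9777] jaw yaw -57.030235612552445
pan [ 0.6467 -0.0122  0.102 ]
```

View pics/top11.png

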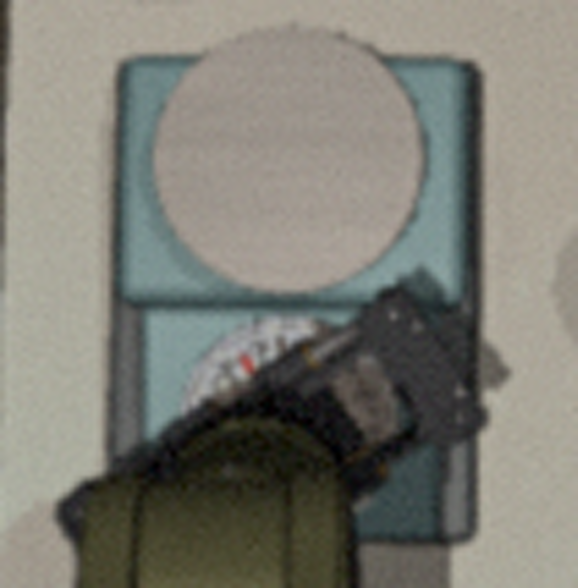

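View pics/side11.png

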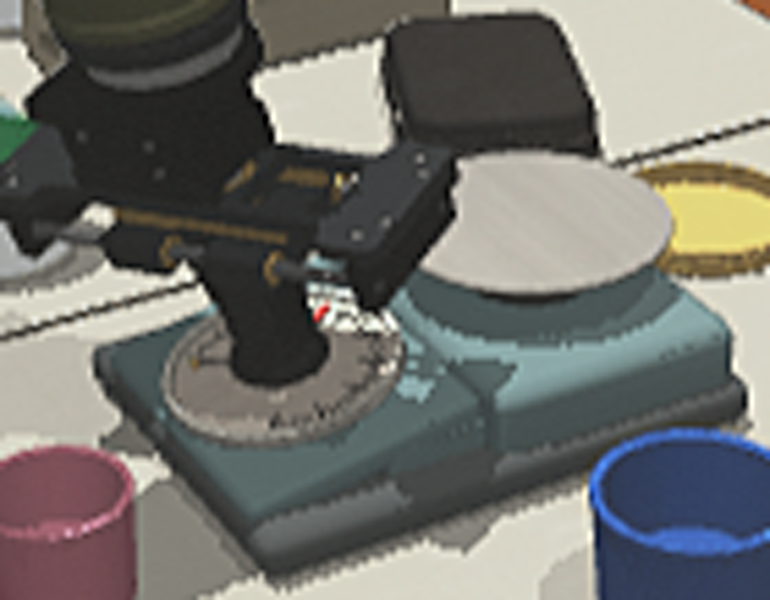

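The red pointer has followed, now at (245,362) in the top crop, and the pan centre is unchanged. I'll carry on.

Call:
{"fn": "jog_arm", "kwargs": {
  "targets": [
    [-5, 0, 0, 0, 0, 0, 1.0],
    [-9, 0, 0, 0, 0, 0, 1.0],
    [-10, 0, 0, 0, 0, 0, 1.0],
    [-10, 0, 0, 0, 0, 0, 1.0],
    [-10, 0, 0, 0, 0, 0, 1.0],
    [-6, 0, 0, 0, 0, 0, 1.0],
    [0, 0, 0, 0, 0, 0, 1.0]
  ],
  "squeeze": 3
}}

```text
time: 24.6
position: [0.5132, -0.0101, 0.0867]
tool_rot: [0.105, 1.36, -0.083]
ft_force: [-4.2, 3.9, 2.8]
grip_width: 0.134
```

Call:
{"fn": "jog_arm", "kwargs": {
  "targets": [
    [-5, 0, 0, 0, 0, 0, 1.0],
    [-8, 0, 0, 0, 0, 0, 1.0],
    [-8, 0, 0, 0, 0, 0, 1.0],
    [-8, 0, 0, 0, 0, 0, 1.0],
    [-6, 0, 0, 0, 0, 0, 1.0],
    [0, 0, 0, 0, 0, 0, 1.0]
  ],
  "squeeze": 3
}}

```text
time: 25.35
position: [0.5124, -0.0108, 0.0861]
tool_rot: [-0.408, 1.335, 0.332]
ft_force: [-5.5, 1.9, 0.7]
grip_width: 0.138
```

```bash
python3 chk.py 12
```

```text
25.35 [ 0.5124 -0.0108  0.0861] [-5.5348  1.9484  0.706 ] [0.3216 1.2926 0.1034] 11.991195905587091 q7 0.4582158766958427
tool x [ 0.2058  0.0004 -0.9786] jaw yaw 27.891917924514996
pan [ 0.6464 -0.0122  0.102 ]
```

View pics/top12.png

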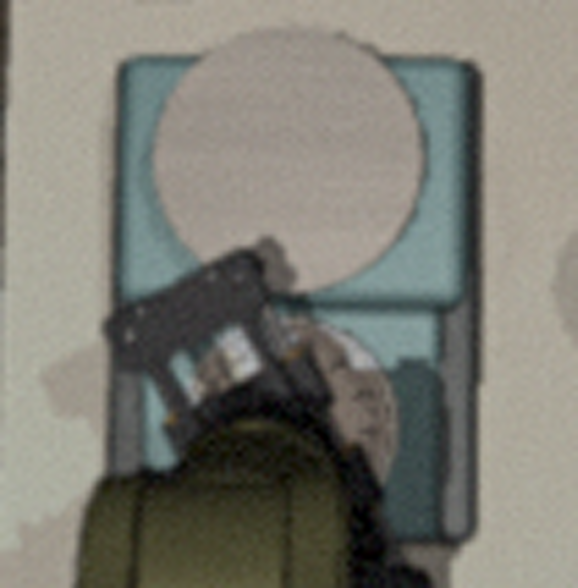

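View pics/side12.png

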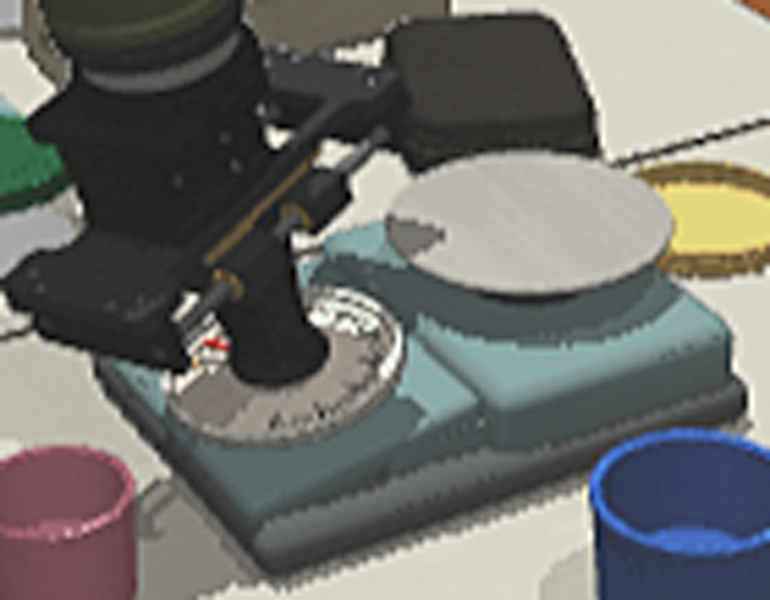

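Call:
{"fn": "jog_arm", "kwargs": {
  "targets": [
    [-4, 0, 0, 0, 0.07, -0.13, 1.0],
    [-5, 0, 0, 0, 0, 0, 1.0],
    [-4, 0, 0, 0, 0, 0, 1.0],
    [0, 0, 0, 0, 0, 0, 1.0]
  ],
  "squeeze": 3
}}

```text
time: 25.95
position: [0.5121, -0.011, 0.0861]
tool_rot: [-0.598, 1.299, 0.484]
ft_force: [-1.2, 2.5, -3.5]
grip_width: 0.141
```

```bash
python3 chk.py 13
```

```text
25.95 [ 0.5121 -0.011   0.0861] [-1.2128  2.4773 -3.472 ] [0.4645 0.6597 0.1384] 12.230449762515526 q7 0.6831257022159026
tool x [ 0.2082  0.0001 -0.9781] jaw yaw 40.859736867213556
pan [ 0.6466 -0.0122  0.102 ]
```

View pics/side13.png

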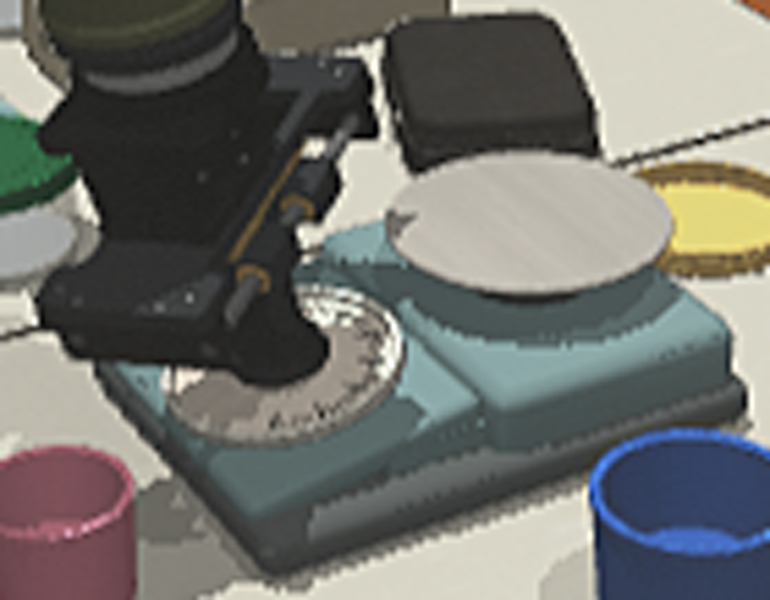

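Call:
{"fn": "jog_arm", "kwargs": {
  "targets": [
    [-2, 0, 0, 0, 0, 0, 1.0],
    [0, 0, 0, 0, 0, 0, 1.0]
  ]
}}

```text
time: 26.3
position: [0.5126, -0.0117, 0.0868]
tool_rot: [-0.63, 1.292, 0.508]
ft_force: [-2.4, 2.5, -3.3]
grip_width: 0.133
```

Call:
{"fn": "jog_arm", "kwargs": {
  "targets": [
    [-2, 0, 0, 0, 0, 0, 1.0],
    [0, 0, 0, 0, 0, 0, 1.0]
  ]
}}

```text
time: 26.55
position: [0.5128, -0.0119, 0.087]
tool_rot: [-0.659, 1.285, 0.532]
ft_force: [-4.1, 1.7, -2.5]
grip_width: 0.139
```

```bash
python3 chk.py 14
```

```text
26.55 [ 0.5128 -0.0119  0.087 ] [-4.053   1.7478 -2.4889] [ 0.2761  1.0823 -0.0006] 12.098420203344796 q7 0.7564491809884433
tool x [ 0.2097 -0.0007 -0.9778] jaw yaw 45.02249045674694
pan [ 0.6467 -0.0121  0.102 ]
```

Call:
{"fn": "jog_arm", "kwargs": {
  "targets": [
    [-2, 0, 0, 0, 0, 0, 1.0],
    [0, 0, 0, 0, 0, 0, 1.0]
  ]
}}

```text
time: 26.9
position: [0.513, -0.0121, 0.0871]
tool_rot: [-0.688, 1.277, 0.555]
ft_force: [-3.8, 0.7, -2.3]
grip_width: 0.144
```

```bash
python3 chk.py 15
```

```text
26.9 [ 0.513  -0.0121  0.0871] [-3.779   0.7066 -2.27  ] [ 0.0784  1.1743 -0.0479] 12.50887649243781 q7 0.7915947436280895
tool x [ 0.2101 -0.0009 -0.9777] jaw yaw 47.03468797486554
pan [ 0.6466 -0.0121  0.102 ]
```

The jaw is now being spread (12.5 mm) at yaw 47°, so the knob is on its stop. Opening and backing off to look.

Call:
{"fn": "jog_arm", "kwargs": {
  "targets": [
    [0, 0, 0, 0, 0, 0, 2.0],
    [0, 0, 0, 0, 0, 0, 3.5],
    [0, 0, 0, 0, 0, 0, 4],
    [0, 0, 0, -1.5, 0, 0, 4],
    [0, 0, 0, -3, 0, 0, 4],
    [0, 0, 0, -4, 0, 0, 4],
    [0, 0, 0, -4, 0, 0, 4],
    [0, 0, 0, 0, 0, 0, 4]
  ]
}}

```text
time: 28.0
position: [0.489, -0.0117, 0.2143]
tool_rot: [-0.688, 1.268, 0.552]
ft_force: [0.6, -0.4, 0.1]
grip_width: 0.457
```

```bash
python3 chk.py 16;  python3 - <<'E'
from plan import *
plan([([.42,.25,.3],tooldown(35),14)],4)
E
```

```text
28.0 [ 0.489  -0.0117  0.2143] [ 0.583  -0.3891  0.1127] [-0.0849  0.2525  0.0134] 39.769484461144586 q7 0.7159810942753814
tool x [ 0.2189  0.0011 -0.9757] jaw yaw 46.996049602618605
pan [ 0.6467 -0.0122  0.102 ]
[[0.9,0.7,0.6,-0.73,1.52,1.14,4],[0.8,0.6,0.6,-0.72,1.54,1.11,4],[0.9,0.7,0.5,-0.73,1.56,1.08,4],[0.8,0.6,0.6,-0.72,1.59,1.04,4],[0.9,0.7,0.6,-0.71,1.61,1.02,4],[0.8,0.7,0.5,-0.71,1.64,0.98,4],[0.9,0.6,0.6,-0.71,1.65,0.95,4],[0.8,0.7,0.6,-0.7,1.67,0.92,4],[0.9,0.7,0.6,-0.69,1.7,0.88,4],[0.8,0.6,0.6,-0.68,1.71,0.85,4],[0.9,0.7,0.5,-0.68,1.74,0.82,4],[0.9,0.6,0.6,-0.67,1.75,0.78,4],[0.8,0.7,0.6,-0.66,1.77,0.75,4],[0.9,0.7,0.6,-0.65,1.79,0.71,4]]
```

View pics/side16.png

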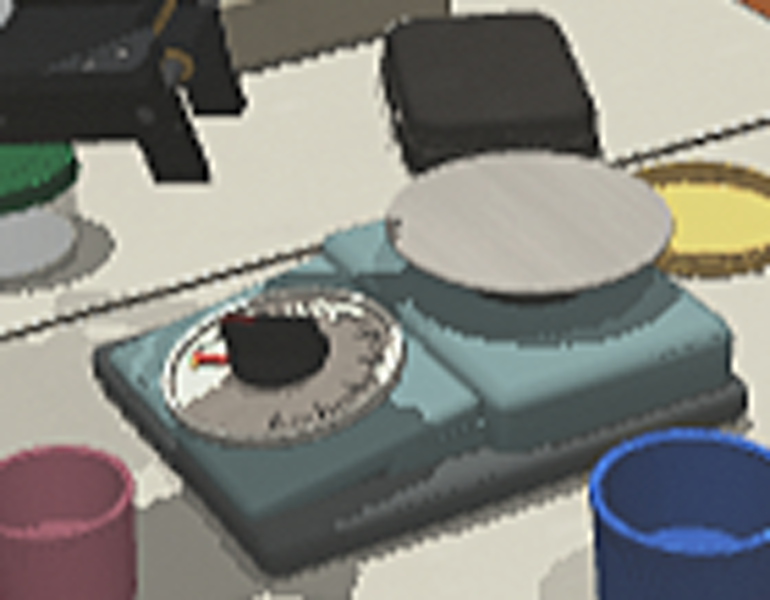

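Red is at the brass pin by the green mark, crop (205,358). Clearing the arm away for a top check.

Call:
{"fn": "jog_arm", "kwargs": {
  "targets": [
    [0, 0, 0, -1, -0.5, -0.5, 4],
    [0, 0, 0, -1, -1.4, -1.4, 4],
    [0, 0, 0, -1, -1.5, -1.5, 4],
    [0, 0, 0, -0.5, -1.5, -1.5, 4],
    [0, 0, 0, -0.5, -1.5, -1.5, 4],
    [0, 0, 0, 0, -1.5, -1.5, 4],
    [0, 0, 0, 0, -1.5, -1.5, 4],
    [0, 0, 0, 0, -1, -1, 4],
    [0, 0, 0, 0, 0, 0, 4],
    [0, 0, 0, 0, 0, 0, 4]
  ]
}}

```text
time: 29.35
position: [0.4835, -0.1578, 0.2494]
tool_rot: [-0.688, 1.277, 0.556]
ft_force: [0.2, 0.8, -0.4]
grip_width: 0.459
```

```bash
python3 chk.py 17; python3 - <<'E'
from plan import *
a=np.load("pics/top0.npz");b=np.load("pics/top17.npz");s=np.load("pics/side17.npz");s0=np.load("pics/side0.npz")
cv2.imwrite("pics/top17f.png",b["im"][:,:,::-1]);cv2.imwrite("pics/side17f.png",s["im"][:,:,::-1])
im=b["im"];cv2.imwrite("pics/top17d.png",cv2.resize(im[205:257,270:336],None,fx=11,fy=11,interpolation=cv2.INTER_CUBIC)[:,:,::-1])
for n,x,y in(("top",a,b),("side",s0,s)):
    g=lambda z:cv2.cvtColor(z["im"],cv2.COLOR_RGB2GRAY)
    rois=dict(top=dict(scale_front=(236,258,264,342),scale_left=(165,255,264,278),scale_right=(170,255,328,342),jar=(225,270,190,235),bottle=(120,142,302,324),ref=(220,290,150,190)),side=dict(scale_front=(205,250,228,300),bottle=(165,200,355,380),jar=(148,190,190,236)))[n]
    for k,(r0,r1,c0,c1) in rois.items():
        T=g(x)[r0:r1,c0:c1];W=g(y)[r0-4:r1+4,c0-4:c1+4]
        m=cv2.matchTemplate(W,T,cv2.TM_CCOEFF_NORMED);_,v,_,l=cv2.minMaxLoc(m);
        # parabola subpixel
        def sub(a,i): 
            return 0 if i in(0,len(a)-1) else .5*(a[i-1]-a[i+1])/(a[i-1]-2*a[i]+a[i+1])
        print(n,k,round(v,3),l[0]-4+sub(m[l[1]],l[0]),l[1]-4+sub(m[:,l[0]],l[1]))
E
```

```text
29.35 [ 0.4835 -0.1578  0.2494] [ 0.1575  0.827  -0.3574] [-0.0398  0.2196 -0.0228] 39.956070415494516 q7 1.0586044473661655
tool x [ 0.2098 -0.     -0.9777] jaw yaw 47.070362873325045
pan [ 0.6467 -0.0121  0.102 ]
top scale_front 0.762 -0.22735637 -0.120842844
top scale_left 0.995 -0.025448946 0.027628668
top scale_right 0.537 -0.011182426 0.00014304163
top jar 0.997 0.013573534 0.001113944
top bottle 0.997 -0.004362729 0.0017622516
top ref 0.979 -0.04967299 -0.003622331
side scale_front 0.97 0.022686748 -0.01848305
side bottle 1.0 -0.015176553 0.0029825466
side jar 0.873 -0.2705938 -0.0039030937
```

View pics/top17d.png

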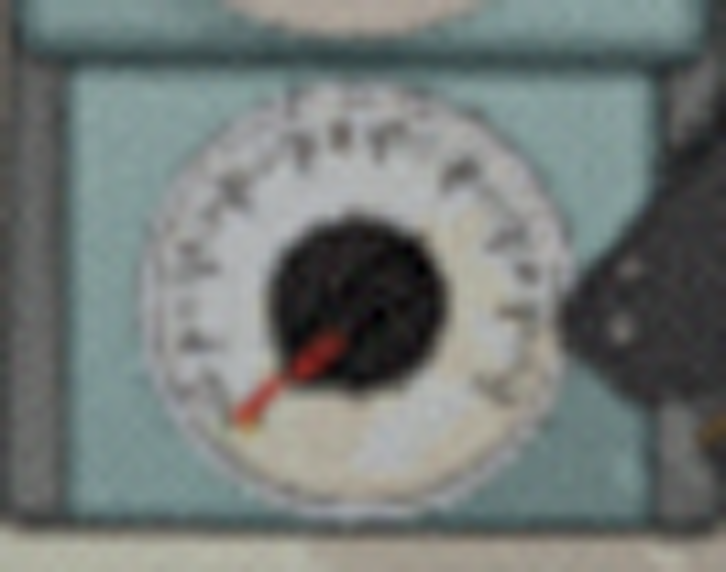

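View pics/side17f.png

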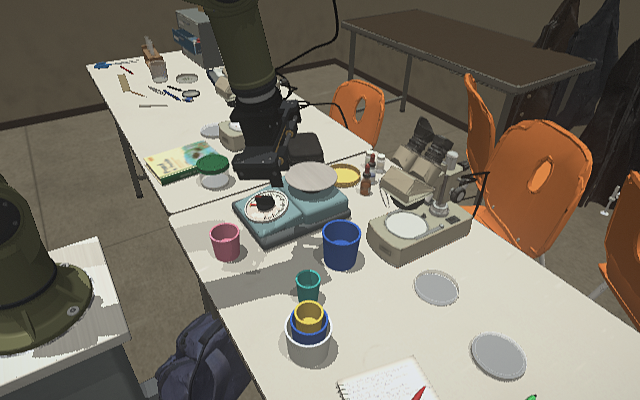

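The red pointer lies on the green mark against the brass pin (crop 243,415). The scale, jar and bottle have moved less than 0.1 px where the view is clear. The nest is intact. Handing in.

```bash
python3 - <<'E'
from plan import *
d=np.load("pics/side17.npz")["d"];P=cloud("side",d);w=P[270:370,270:345].reshape(-1,3)
for h in(.109,.089,.069):
    a=w[abs(w[:,2]-h)<.003];print(h,(a.min(0)+a.max(0))/2)
print(close_job())
E
```

```text
0.109 [ 0.4166 -0.3783  0.109 ]
0.089 [ 0.4176 -0.3794  0.089 ]
0.069 [ 0.4168 -0.3787  0.069 ]
the job is handed in; nothing more can be done
None
```

The pan is empty, the three pots are nested in order, and the red pointer is back at its zero stop. I handed the job in at about 29.5 s of the 72 s.

- **Pots:** I lifted the blue pot off the pan into the white one, then set the yellow one in the blue. The rims measured about 0.07, 0.09 and 0.11 m, concentric to within about 1 mm and upright.
- **Knob:** I turned it about 140° counter-clockwise with a 3 N grip until the jaws began to spread against the stop. In the last pictures the red pointer lies on the green mark against the brass pin, and it stayed there after I let go.
- **Scale and bystanders:** The pan centre is unchanged within 0.3 mm. The scale's unobstructed edges, the jar and the bottle show shifts under 0.1 px between the first and last pictures.

**Checks that were poorer or disagreed:**
- A few image patches (scale front and right edge from the top, jar from the side) matched poorly. The arm or its shadow was in them.
- Mid-job, one image comparison suggested the scale had moved 0.47 px. The later checks did not bear that out.
- While I centred and turned the grip, the sideways force on the knob reached about 5.5 N. The scale did not move visibly.

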